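# Batch-code amber bottles in the V-nest coder

### The job

Print the batch code on the amber bottles from the blue mat (two or three of them): stand each one in front of a V-nest of its own on the coder, turned so that the middle of its label squarely faces the print head, and push it in between the converging guides until it is fully home against both. When all are in, press the green button right down, then slide the print head by its red knob all the way to the far right end and all the way back to its parking place at the left. Then stand the bottles back on the blue mat. Leave the other things on the table where they are.

Things in the scene. Friction and masses are not known exactly. Their poses are not given: they have to be found in the camera images.
- bottle1_mid (a point): amber wide-mouth bottle, 180 g, low centre of mass (2 or 3 of the 4 are present, None if absent): round body 58 mm in diameter, 60 mm high, above it a white flip-top cap 46 mm in diameter, 66 to 92 mm above the foot. This point is on its axis, 46 mm above the foot (half-way up). z points up the bottle, +x to the middle of its paper label
- bottle1_label (a point): the middle of bottle1's label (130 deg wide, white with a blue band on top): on the glass, 29 mm from the axis along the bottle's +x, 30 mm above the foot. The cap's thumb tab is on this side too: it sticks out 5 mm beyond the cap, 86 to 91 mm above the foot
- bottle2_mid (a point): another such bottle (bottle2): the same point and axes as bottle1_mid
- bottle2_label (a point): the middle of bottle2's label (130 deg wide, white with a blue band on top): on the glass, 29 mm from the axis along the bottle's +x, 30 mm above the foot. The cap's thumb tab is on this side too: it sticks out 5 mm beyond the cap, 86 to 91 mm above the foot
- bottle3_mid (a point): another such bottle (bottle3): the same point and axes as bottle1_mid
- bottle3_label (a point): the middle of bottle3's label (130 deg wide, white with a blue band on top): on the glass, 29 mm from the axis along the bottle's +x, 30 mm above the foot. The cap's thumb tab is on this side too: it sticks out 5 mm beyond the cap, 86 to 91 mm above the foot
- bottle4_mid (a point): another such bottle (bottle4): the same point and axes as bottle1_mid
- bottle4_label (a point): the middle of bottle4's label (130 deg wide, white with a blue band on top): on the glass, 29 mm from the axis along the bottle's +x, 30 mm above the foot. The cap's thumb tab is on this side too: it sticks out 5 mm beyond the cap, 86 to 91 mm above the foot
- nest1 (a point): left-hand V-nest of the coder (nearest the parked print head): the point on the deck (12 mm above the table) where the axis of a bottle that is fully home stands, touching both green guides. +x points out through the open window at the narrow end of the V, straight at the path of the print head; z up
- nest2 (a point): middle V-nest: the same point and axes, 100 mm from nest1 along -y. In every nest the guides are 55 mm high above the deck, 35 deg each side of x, 88 mm apart at the mouth (x = -12 mm) and closing to a 41 mm window (x = +22 mm)
- nest3 (a point): right-hand V-nest: the same point and axes, 100 mm from nest2 along -y. In front of every mouth is flat open deck back to x = -100 mm, with a thin blue line along the middle of the lane; nothing stands above the nests
- carriage (a joint): print-head carriage on the rail behind the nests: 0 = parked at the left end (beside the controller), 0.30 m = the far right end; it moves along -y of the nests' axes, drags with about 2 N and stays where it is left
- knob (a point): centre of the red square knob on top of the carriage: 24 x 24 mm across, 36 mm tall (18 mm above and below this point); sides parallel to the nests' axes; below it the carriage, 28 mm below this point. The print head itself hangs in front, 6 mm clear of a bottle that is fully home
- mat: flat blue mat fixed to the table, 220 x 210 mm (x, y) and 3 mm thick, where the bottles start and end; origin under its centre
- start (a joint): round green start button on top of the white controller at the left end of the rail: 0 = up, 0.006 m = fully down; springs back; needs about 4 N, straight down
- start_top (a point): centre of the top of the green button, 28 mm in diameter. The controller under it is a box 130 x 64 mm and 95 mm high above the table, standing between the mat and the rail
- wipes: bystander: green and white wipes carton, 100 x 210 x 75 mm; origin under its centre
- timer: bystander: white desk timer, 35 x 100 x 75 mm; origin under its centre
- jar: bystander: small white ointment jar with blue lid, 52 mm diameter, 45 mm high; origin under its centre
- marker: bystander: marker pen lying flat, 135 mm long, 13 mm thick; origin under its centre

How it is judged:
By the outcome, as a careful person would: the job done as asked, in the order asked, and still so for the second after the job is handed in, with the robot touching nothing.
Of bottle1, bottle2, bottle3, bottle4 only 2 to 3 are there at a start; the rules pass over those that are not, and their reading is None.
At some moment in a run one of bottle1, bottle2, bottle3, bottle4 may be knocked a few centimetres aside while the robot is not near it.
It also fails if it takes over 210 s, if anything falls off the work surface, if the arm or the gripper's body presses on something with over 40 N, if the wrist force passes 120 N, or if a joint passes its speed limit or range.

### The arm

A 6-joint arm with a two-finger parallel gripper is mounted at the origin on the work surface. World frame = base frame: x ahead of the robot, y to its left, z up, the work surface at z = 0. Lengths are in m, angles in rad, forces in N, time in s.
With the tool pointing down it reaches from about 0.375 to 0.9 m from the base axis. Payload 3.1 kg.
Tool frame: the origin (TCP) lies at the very end of the fingers, on their centre line; the grasp point (between the pads) lies 19 mm behind it (robot.grip_depth is the distance from the TCP to the grasp point, in m); z points along the fingers, y is the direction in which the jaws open and shut (so a half turn about z gives the same grasp; the last joint's range is limited). The gripper opens to 87 mm and grips with 3 to 60 N. Pads are 19 mm wide; open, the fingers measure 117 mm over their backs; the gripper's body (75 mm by 190 mm) begins 51 mm behind the grasp point.
Start: joints at [-1.29, 0.527, 1.433, -0, 1.181, -0.178], TCP at [0.277, -0.56, 0.223] pointing down, gripper open.
Joint ranges: [-3.08, 3.08], [-0.75, 2.2], [0.22, 2.44], [-1.43, 4.57], [0, 2.65], [-2.85, 2.85]. Speed limits (rad/s): [2.79, 2.79, 3.14, 3.14, 3.14, 3.14].

### API

Orientations are given as a unit quaternion [x, y, z, w].
In Python, from rig import robot gives the robot as it stands.
- The arm moves only by the tool drive_tool, never from a script. Its argument "series" is a list of rows, each a list of 7 numbers: the shift along the tool's x, y, z in m, then the turn, a rotation vector about the tool's x, y, z in degrees, then the opening, from 0 (shut) to 1 (fully open). A call has 1 to 5 rows; each row shifts and turns the commanded pose from where the row before left it, along the tool's axes as they then stand; what a row does not reach is not made up. A row lasts 1/8 s, in which the tool goes at most 62.5 mm and 10.7 degrees, less where a joint would pass 70% of its speed; a pose out of reach is approached as far as the arm can. A call is refused whole if a number of a shift passes 0.0625 or a number of a turn 10.7, either way. A call with a gripper value outside its range is refused whole. The fingers move at their own pace and stop on an object; "squeeze" is the grip in N (left out, the last holds). Time passes only in rows, so rows that do not move let the fingers close. It gives the time, the measured TCP pose, the force and the opening at its end, in the units of the state.
- robot.get_obs(): the state, without advancing time (a new reading comes with each control period).
- robot.camera(name): name is "side" or "top"; returns (picture, depth): 420x560x3 uint8, blue, green, red; 420x560 float32, m along the optical axis (not along the pixel's ray), 0 where there is no reading.
- robot.camera_model(name): a dict with "fx", "fy", "cx", "cy" (pixels), "R" (3x3) and "t" (3): a world point X has camera coordinates R X + t. Camera axes: x right, y down, z forward; pixel columns grow to the right and rows downward; lengths in m; the calibration is good to about 2 mm. A picture is of the moment at which its call begins. camera_model takes no time and is no camera call.
- robot.hand_in(): hands the job in, once; it reports no verdict.
The state is a dict: "time": time; "q": joint angles; "joint_velocities": joint speeds; "joint_torque": joint torques, N m; "position": TCP position; "tool_rot": TCP orientation; "ft_force": force on the tool from outside, world axes, zero at the start; "moment": the same for the moment, N m; "grip_width": finger opening in m.
Only numpy, scipy, OpenCV 4.12 (cv2) and the standard library are available. Lean on these libraries where they do the work, as an engineer would, in place of code of your own. Each camera call takes 0.05 s, during which the arm holds its last target. There are 200 camera calls.

## Working session

There is one attempt and no reset: what is moved stays moved. The work goes in short steps, Python scripts to look and compute and a tool call to move; the robot and the scene stay as the last step left them, time stands still between calls to the robot, and variables do not carry over. Pictures are saved under pics/ and viewed, about 12 in all and at most 16, crops included, and the job is handed in when it is done.

Besides the shell and the picture viewer there is one more tool, called after "Emit:" as name(argument=value, ...), one argument or row to a line, values as JSON. drive_tool: Moves the arm, as the interface text tells. Its arguments: {"type":"object","properties":{"series":{"type":"array"},"squeeze":{"type":"number"}},"required":["series"]}

```bash
ls; mkdir -p pics
python3 - <<'E'
from rig import robot
import cv2,numpy as np
o=robot.get_obs();print(o)
for n in("side","top"):
    p,d=robot.camera(n);cv2.imwrite(f"pics/{n}0.png",p);np.save(f"{n}0.npy",d);m=robot.camera_model(n);print(n,m)
E
```

```text
pics
{'time': 0.0, 'q': array([-1.28949984e+00,  5.28460842e-01,  1.43390875e+00, -1.96607886e-05,
        1.18140864e+00, -1.78520113e-01]), 'joint_velocities': array([ 9.46536421e-04,  3.41485881e-06,  2.17178229e-04,  8.29749217e-04,
       -8.30259146e-04,  1.08945467e-03]), 'joint_torque': array([ 1.81192736e-04, -4.40041924e+01, -1.76597857e+01,  6.33521006e-02,
        5.85227937e-02, -1.65051201e-04]), 'position': array([ 0.27716568, -0.55935454,  0.22157287]), 'tool_rot': array([ 9.73685862e-01,  2.27891744e-01, -6.52101606e-05, -1.09087958e-03]), 'ft_force': array([-0.50715308,  0.38856441,  0.22010378]), 'moment': array([-0.01574946,  0.01827521, -0.05859903]), 'grip_width': 0.08694683453077762}
side {'fx': 526.9578786742974, 'fy': 526.9578786742974, 'cx': 284.9037179095689, 'cy': 195.31070769905716, 'R': array([[ 0.89460252, -0.44636315, -0.02112518],
       [-0.28805334, -0.53988551, -0.7909165 ],
       [ 0.3416308 ,  0.71364107, -0.61155933]]), 't': array([-0.5281789 ,  0.25060077,  1.45249224])}
top {'fx': 397.7601538017958, 'fy': 397.7601538017958, 'cx': 282.03709012742576, 'cy': 210.41633910419282, 'R': array([[-0.02054431, -0.99978023,  0.00417322],
       [-0.99330504,  0.01993628, -0.11378768],
       [ 0.11367947, -0.00648297, -0.99349633]]), 't': array([-0.03129035,  0.61762344,  1.01208634])}
```

View pics/top0.png

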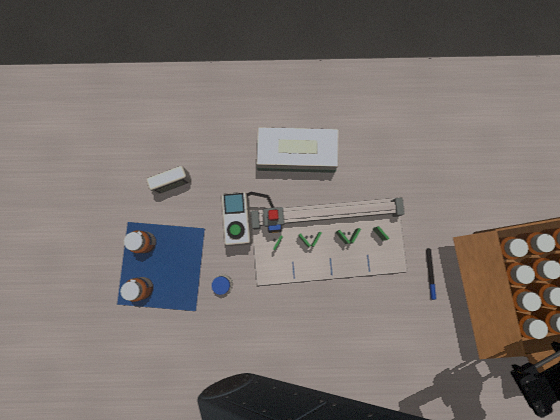

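View pics/side0.png

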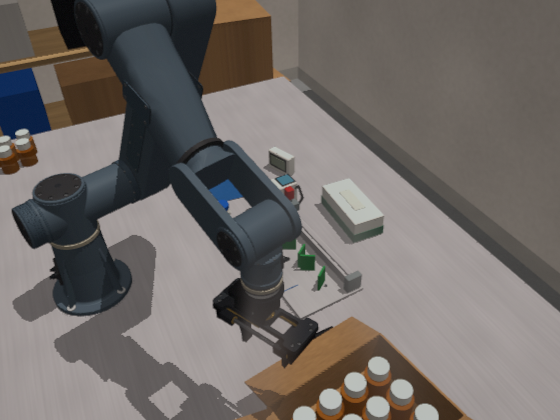

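```bash
cat > h.py <<'E'
import cv2,numpy as np
from rig import robot
from scipy.spatial.transform import Rotation as Ro
def ray(n,u,v,z):
    m=robot.camera_model(n);R,t=np.array(m["R"]),np.array(m["t"])
    c=-R.T@t;d=R.T@np.array([(u-m["cx"])/m["fx"],(v-m["cy"])/m["fy"],1.])
    return c+d*(z-c[2])/d[2]
def proj(n,X):
    m=robot.camera_model(n);x=np.array(m["R"])@np.array(X)+m["t"]
    return np.array([m["fx"]*x[0]/x[2]+m["cx"],m["fy"]*x[1]/x[2]+m["cy"]])
def cloud(n,d):
    m=robot.camera_model(n);R,t=np.array(m["R"]),np.array(m["t"])
    v,u=np.indices(d.shape);P=np.stack([(u-m["cx"])/m["fx"]*d,(v-m["cy"])/m["fy"]*d,d],-1)
    return (P-t)@R
def crop(p,x0,y0,x1,y1,k,name):
    cv2.imwrite(name,cv2.resize(p[y0:y1,x0:x1],None,fx=k,fy=k,interpolation=cv2.INTER_CUBIC))
E
python3 - <<'E'
from h import *
p=cv2.imread("pics/top0.png");d=np.load("top0.npy")
a=cv2.resize(p[215:315,105:215],None,fx=4,fy=4,interpolation=cv2.INTER_CUBIC)
b=cv2.resize(p[185:285,220:410],None,fx=4,fy=4,interpolation=cv2.INTER_CUBIC)
c=np.zeros((400*1+0,0,3),np.uint8)
o=np.zeros((600,800,3),np.uint8)
k=cv2.resize(b,(760,400)) ;cv2.imwrite("pics/c1.png",k);cv2.imwrite("pics/c2.png",cv2.resize(p[215:315,105:215],None,fx=6,fy=6,interpolation=cv2.INTER_CUBIC)[:600,:660])
P=cloud("top",d)
def pts(mask,z,name,mn=6):
    n,l,s,c=cv2.connectedComponentsWithStats(mask.astype(np.uint8))
    for i in range(1,n):
        if s[i,4]>=mn: 
            zz=np.median(P[l==i][:,2]);print(name,c[i].round(1),s[i,4],"z",zz.round(3),ray("top",*c[i],z).round(4))
hsv=cv2.cvtColor(p,cv2.COLOR_BGR2HSV);H,S,V=cv2.split(hsv)
x,y=np.meshgrid(range(560),range(420))
roi=(x>215)&(x<410)&(y>180)&(y<300)
pts(roi&(H>95)&(H<130)&(S>110)&(V>60),.012,"blue")
pts(roi&(H>40)&(H<85)&(S>100),.067,"green")
pts(roi&((H<8)|(H>172))&(S>150),.12,"red")
m=(x<215)&(x>105)&(y>215)&(y<315)
pts(m&(S<60)&(V>140),.095,"cap")
pts(m&(P[...,2]>.085),.095,"capz")
mm=(m&(H>100)&(H<125)&(S>120)).astype(np.uint8)
r=cv2.minAreaRect(cv2.findNonZero(mm));print("mat",r,[ray("top",*q,.003).round(3) for q in cv2.boxPoints(r)])
E
```

```text
blue [274.6 227.1] 56 z 0.092 [ 0.5749 -0.0231  0.012 ]
blue [221.7 285.1] 207 z 0.044 [0.4248 0.1191 0.012 ]
green [234.8 229.3] 96 z 0.117 [0.5674 0.0772 0.067 ]
green [382.4 232.5] 28 z 0.066 [ 0.5516 -0.2972  0.067 ]
green [355.3 235.2] 29 z 0.066 [ 0.5462 -0.2283  0.067 ]
green [343.6 236.2] 31 z 0.067 [ 0.5442 -0.1985  0.067 ]
green [316.1 238.6] 33 z 0.066 [ 0.5396 -0.1285  0.067 ]
green [304.2 239.9] 29 z 0.065 [ 0.5371 -0.0983  0.067 ]
green [277.3 242.5] 26 z 0.067 [ 0.5318 -0.0301  0.067 ]
red [273.  214.1] 83 z 0.138 [ 0.5986 -0.0211  0.12  ]
cap [155.7 260.6] 4183 z -0.001 [0.4928 0.2677 0.095 ]
cap [129.4 290.2] 275 z 0.094 [0.423  0.3303 0.095 ]
capz [133.9 240.6] 301 z 0.094 [0.5426 0.322  0.095 ]
capz [130.7 290.2] 316 z 0.094 [0.4229 0.3272 0.095 ]
mat ((168.28277587890625, 266.60693359375), (95.17012786865234, 82.71331024169922), 4.763641834259033) [array([0.381, 0.395, 0.003]), array([0.599, 0.383, 0.003]), array([0.573, 0.127, 0.003]), array([0.355, 0.145, 0.003])]
```

View pics/c1.png

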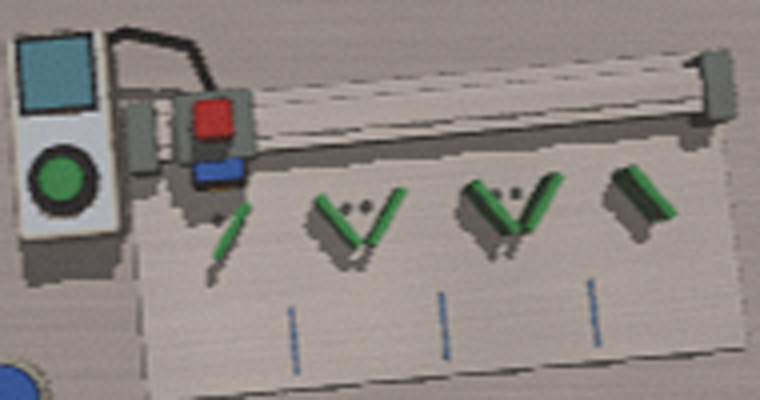

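View pics/c2.png

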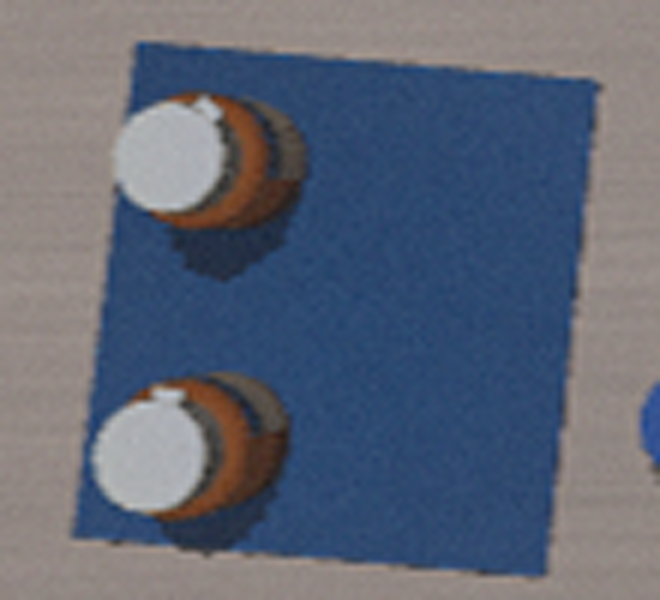

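Two bottles on the mat (caps at px (134,241) and (131,290) in top0), thumb tabs visible; three green V pairs, blue lane lines, red knob (273,214), green button (235,229). Now the cap centre and tab angle, more precisely.

```bash
cat >> h.py <<'E'
def caps(p,P,ztop,roi):
    """cap centres (world, at ztop) and tab yaw for white caps in roi x0,y0,x1,y1"""
    x0,y0,x1,y1=roi;k=6;out=[]
    sub=P[y0:y1,x0:x1,2];top=((sub>ztop-.012)&(sub<ztop+.006)).astype(np.uint8)
    n,l,s,c=cv2.connectedComponentsWithStats(top)
    for i in range(1,n):
        if s[i,4]<100: continue
        u,v=c[i]+[x0,y0];g=cv2.resize(p[int(v)-16:int(v)+17,int(u)-16:int(u)+17],None,fx=k,fy=k,interpolation=cv2.INTER_CUBIC)
        hsv=cv2.cvtColor(g,cv2.COLOR_BGR2HSV);w=((hsv[...,1]<50)&(hsv[...,2]>150)).astype(np.uint8)
        nn,ll,ss,cc=cv2.connectedComponentsWithStats(w);j=1+np.argmax(ss[1:,4])
        vv,uu=np.nonzero(ll==j);U=(uu+.5)/k-.5+int(u)-16;V=(vv+.5)/k-.5+int(v)-16
        W=np.array([ray("top",a,b,ztop)[:2] for a,b in zip(U,V)])
        hull=W;ctr=np.median(W,0)
        from scipy.optimize import least_squares
        ed=cv2.convexHull(W.astype(np.float32))[:,0]
        f=least_squares(lambda q:np.hypot(*(ed-q[:2]).T)-q[2],[*ctr,.023],loss="soft_l1",f_scale=.0005)
        C=f.x[:2];D=W-C;r=np.hypot(*D.T);m=r>f.x[2]+.0015
        T=D[m].mean(0) if m.any() else [0,0]
        out.append((C.round(4),f.x[2].round(4),np.degrees(np.arctan2(T[1],T[0])).round(1),int(m.sum())))
    return out
E
python3 - <<'E'
from h import *
p=cv2.imread("pics/top0.png");d=np.load("top0.npy");P=cloud("top",d)
for o in caps(p,P,.095,(105,215,215,315)):print(o)
# lines on deck, red knob top
hsv=cv2.cvtColor(p,cv2.COLOR_BGR2HSV);H,S,V=cv2.split(hsv)
for x in(293,331,368):
    m=np.zeros((420,560),np.uint8);m[255:278,x-8:x+9]=((H>95)&(H<130)&(S>70))[255:278,x-8:x+9]
    vv,uu=np.nonzero(m);W=np.array([ray("top",a,b,.012)[:2] for a,b in zip(uu,vv)]);l=cv2.fitLine(W.astype(np.float32),cv2.DIST_L2,0,.01,.01).ravel();print(len(W),l,np.degrees(np.arctan2(l[1],l[0])),W.min(0),W.max(0))
print("knob top",ray("top",273,214,.138),"btn",ray("top",234.8,229.3,.117))
E
```

```text
Traceback (most recent call last):
  File "h.py", line 28, in caps
    W=np.array([ray("top",a,b,ztop)[:2] for a,b in zip(U,V)])
                ~~~^^^^^^^^^^^^^^^^
  File "h.py", line 5, in ray
    m=robot.camera_model(n);R,t=np.array(m["R"]),np.array(m["t"])
ValueError: time passes only in moves, steps and waits
```

```bash
python3 - <<'E'
s=open("h.py").read().replace("robot.camera_model(n)","CM(n)").replace("def ray","import functools\n@functools.cache\ndef CM(n): return robot.camera_model(n)\ndef ray",1)
open("h.py","w").write(s)
E
python3 - <<'E'
from h import *
p=cv2.imread("pics/top0.png");d=np.load("top0.npy");P=cloud("top",d)
for o in caps(p,P,.095,(105,215,215,315)):print(o)
hsv=cv2.cvtColor(p,cv2.COLOR_BGR2HSV);H,S,V=cv2.split(hsv)
for x in(293,331,368):
    m=np.zeros((420,560),np.uint8);m[255:278,x-8:x+9]=((H>95)&(H<130)&(S>70))[255:278,x-8:x+9]
    vv,uu=np.nonzero(m);W=np.array([ray("top",a,b,.012)[:2] for a,b in zip(uu,vv)]);l=cv2.fitLine(W.astype(np.float32),cv2.DIST_L2,0,.01,.01).ravel();print(len(W),l,np.degrees(np.arctan2(l[1],l[0])),W.min(0),W.max(0))
print("knob top",ray("top",273,214,.138),"btn",ray("top",234.8,229.3,.117))
print(robot.get_obs()["time"])
E
```

```text
(array([0.5523, 0.3354]), np.float64(0.0321), np.float64(-135.3), 234)
(array([0.4229, 0.3305]), np.float64(0.0224), np.float64(-17.3), 198)
4 [ 0.99972034 -0.02364727  0.46022344 -0.06973113] -1.3550153 [ 0.45498694 -0.06985522] [ 0.46546214 -0.0696071 ]
8 [ 0.9987964   0.04904882  0.4673679  -0.16934384] 2.8114183 [ 0.44767422 -0.17044419] [ 0.48709574 -0.16833451]
6 [ 0.9964987   0.08360793  0.47758332 -0.26892892] 4.79598 [ 0.45605545 -0.2710556 ] [ 0.49562784 -0.26740674]
knob top [ 0.5969918 -0.0215593  0.138    ] btn [0.56396094 0.07157479 0.117     ]
0.1
```

```bash
python3 - <<'E'
s=open("h.py").read()
s=s.replace("w=((hsv[...,1]<50)&(hsv[...,2]>150)).astype(np.uint8)","zz=cv2.resize(P[int(v)-16:int(v)+17,int(u)-16:int(u)+17,2].astype(np.float32),None,fx=k,fy=k,interpolation=cv2.INTER_NEAREST);w=((hsv[...,1]<45)&(hsv[...,2]>150)&(zz>ztop-.03)).astype(np.uint8)")
open("h.py","w").write(s)
E
python3 - <<'E'
from h import *
p=cv2.imread("pics/top0.png");d=np.load("top0.npy");P=cloud("top",d)
for o in caps(p,P,.095,(105,215,215,315)):print(o)
E
```

```text
(array([0.5433, 0.3251]), np.float64(0.0224), np.float64(-40.7), 180)
(array([0.4225, 0.3302]), np.float64(0.0219), np.float64(-16.2), 240)
```

Emit:
drive_tool(
  series=[
    [0.05, 0, 0, 0, 0, -10.7, 1],
    [0.03, -0.05, 0, 0, 0, -10.7, 1],
    [0, -0.06, 0, 0, 0, -10.7, 1],
    [-0.03, -0.06, 0, 0, 0, -10.7, 1],
    [-0.04, -0.05, 0, 0, 0, -10.7, 1],
  ],
)

```text
time: 0.72
position: [0.1632, -0.4486, 0.2224]
tool_rot: [0.779, 0.627, 0.001, -0.001]
ft_force: [-0.1, -0.7, 1.1]
grip_width: 0.0871
```

```bash
cat >> h.py <<'E'
def plan(xyz,yaw,grip=1,vmax=.055,wmax=10):
    o=robot.get_obs();p=np.array(o["position"]);R=Ro.from_quat(o["tool_rot"])
    x=R.as_matrix()[:,0];y0=np.degrees(np.arctan2(x[1],x[0]));dy=(yaw-y0+180)%360-180
    Rt=Ro.from_euler("z",yaw,degrees=True)*Ro.from_euler("x",180,degrees=True)
    n=int(max(np.ceil(np.linalg.norm(np.array(xyz)-p)/vmax),np.ceil(abs(dy)/wmax),1))
    print("from",p.round(4),"yaw",y0.round(1),"q6",o["q"][5].round(2),"F",o["ft_force"].round(1),"n",n)
    rv=(R.inv()*Rt).as_rotvec(degrees=True); tilt=R.apply([0,0,1])
    for i in range(n):
        f=Ro.from_euler("z",y0+dy*i/n,degrees=True)*Ro.from_euler("x",180,degrees=True)
        s=f.inv().apply((np.array(xyz)-p)/n); print([*s.round(4).tolist(),0,0,round(-dy/n,2),grip])
    print("tool z",tilt.round(4))
E
python3 -c "
from h import *
plan((.5433,.3251,.16),139.3)"
```

```text
from [ 0.1632 -0.4486  0.2224] yaw 77.7 q6 -1.24 F [-0.1 -0.7  1.1] n 16
[0.0523, 0.0129, 0.0039, 0, 0, np.float64(-3.85), 1]
[0.0513, 0.0164, 0.0039, 0, 0, np.float64(-3.85), 1]
[0.0501, 0.0198, 0.0039, 0, 0, np.float64(-3.85), 1]
[0.0487, 0.0231, 0.0039, 0, 0, np.float64(-3.85), 1]
[0.047, 0.0263, 0.0039, 0, 0, np.float64(-3.85), 1]
[0.0451, 0.0294, 0.0039, 0, 0, np.float64(-3.85), 1]
[0.043, 0.0324, 0.0039, 0, 0, np.float64(-3.85), 1]
[0.0408, 0.0352, 0.0039, 0, 0, np.float64(-3.85), 1]
[0.0383, 0.0379, 0.0039, 0, 0, np.float64(-3.85), 1]
[0.0357, 0.0404, 0.0039, 0, 0, np.float64(-3.85), 1]
[0.0329, 0.0427, 0.0039, 0, 0, np.float64(-3.85), 1]
[0.03, 0.0448, 0.0039, 0, 0, np.float64(-3.85), 1]
[0.0269, 0.0467, 0.0039, 0, 0, np.float64(-3.85), 1]
[0.0237, 0.0484, 0.0039, 0, 0, np.float64(-3.85), 1]
[0.0204, 0.0499, 0.0039, 0, 0, np.float64(-3.85), 1]
[0.017, 0.0511, 0.0039, 0, 0, np.float64(-3.85), 1]
tool z [-2.0e-04  2.1e-03 -1.0e+00]
```

Emit:
drive_tool(
  series=[
    [0.05, 0.0257, 0, 0, 0, 0, 1],
    [0.05, 0.0257, 0, 0, 0, 0, 1],
    [0.05, 0.0257, 0, 0, 0, 0, 1],
    [0.05, 0.0257, 0, 0, 0, 0, 1],
    [0.05, 0.0257, 0, 0, 0, 0, 1],
  ],
)

```text
time: 1.35
position: [0.3454, -0.2342, 0.2226]
tool_rot: [0.781, 0.624, 0.0, 0.0]
ft_force: [0.4, -0.2, 0.8]
grip_width: 0.0873
```

Emit:
drive_tool(
  series=[
    [0.05, 0.0257, 0, 0, 0, 0, 1],
    [0.05, 0.0257, 0, 0, 0, 0, 1],
    [0.05, 0.0257, 0, 0, 0, 0, 1],
  ],
)

```text
time: 1.72
position: [0.4537, -0.1046, 0.2225]
tool_rot: [0.781, 0.624, -0.0, 0.0]
ft_force: [0.5, -1.1, -0.5]
grip_width: 0.0871
```

```bash
sed -i 's/round(-dy\/n,2)/float(round(-dy\/n,2))/' h.py; python3 -c "
from h import *
plan((.5433,.3251,.15),139.3)"
```

```text
from [ 0.4537 -0.1046  0.2225] yaw 77.3 q6 -0.24 F [ 0.5 -1.1 -0.5] n 9
[0.0488, -0.0008, 0.0081, 0, 0, -6.89, 1]
[0.0485, 0.005, 0.0081, 0, 0, -6.89, 1]
[0.0476, 0.0108, 0.0081, 0, 0, -6.89, 1]
[0.0459, 0.0165, 0.0081, 0, 0, -6.89, 1]
[0.0436, 0.0218, 0.0081, 0, 0, -6.89, 1]
[0.0407, 0.0269, 0.0081, 0, 0, -6.89, 1]
[0.0371, 0.0316, 0.0081, 0, 0, -6.89, 1]
[0.0331, 0.0358, 0.0081, 0, 0, -6.89, 1]
[0.0285, 0.0395, 0.0081, 0, 0, -6.89, 1]
tool z [-2.e-04 -1.e-04 -1.e+00]
```

Emit:
drive_tool(
  series=[
    [0.0488, -0.0008, 0.008, 0, 0, -6.9, 1],
    [0.0485, 0.005, 0.008, 0, 0, -6.9, 1],
    [0.0476, 0.0108, 0.008, 0, 0, -6.9, 1],
    [0.0459, 0.0165, 0.008, 0, 0, -6.9, 1],
    [0.0436, 0.0218, 0.008, 0, 0, -6.9, 1],
  ],
)

```text
time: 2.35
position: [0.5026, 0.1341, 0.1821]
tool_rot: [0.559, 0.829, -0.0, -0.0]
ft_force: [1.2, -1.4, 0.5]
grip_width: 0.0871
```

Emit:
drive_tool(
  series=[
    [0.0407, 0.0269, 0.008, 0, 0, -6.9, 1],
    [0.0371, 0.0316, 0.008, 0, 0, -6.9, 1],
    [0.0331, 0.0358, 0.008, 0, 0, -6.9, 1],
    [0.0285, 0.0395, 0.008, 0, 0, -6.9, 1],
    [0, 0, 0, 0, 0, 0, 1],
  ],
)

```text
time: 2.98
position: [0.5418, 0.3264, 0.1493]
tool_rot: [0.345, 0.938, 0.0, -0.0]
ft_force: [-0.6, -0.6, 1.5]
grip_width: 0.0873
```

```bash
python3 -c "
from h import *
plan((.5433,.3251,.067),139.3)
a,_=robot.camera('side');b,_=robot.camera('top')
cv2.imwrite('pics/v3.png',np.hstack([cv2.resize(a[110:270,130:330],None,fx=2,fy=2),cv2.resize(b[200:360,70:270],None,fx=2,fy=2)]))"
```

```text
from [0.5418 0.3264 0.1493] yaw 139.6 q6 -0.5 F [-0.6 -0.6  1.5] n 2
[-0.001, -0.0, 0.0412, 0, 0, 0.15, 1]
[-0.001, -0.0, 0.0412, 0, 0, 0.15, 1]
tool z [-5.e-04  4.e-04 -1.e+00]
```

View pics/v3.png

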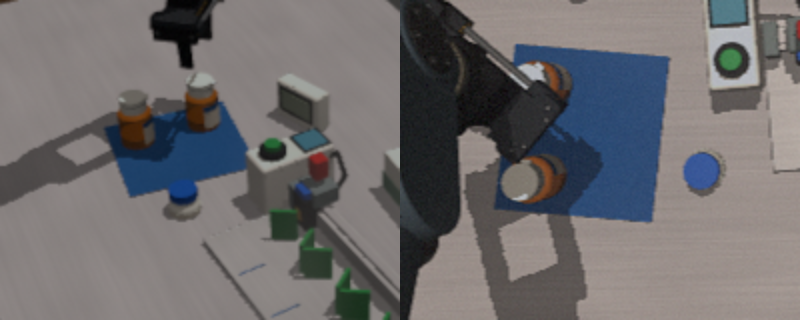

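The side view shows both bottles on the mat, with the gripper above the far one (A). Descend, with a final pause, then grip.

Emit:
drive_tool(
  series=[
    [-0.002, 0, 0.04, 0, 0, 0, 1],
    [0, 0, 0.03, 0, 0, 0, 1],
    [0, 0, 0.012, 0, 0, 0, 1],
    [0, 0, 0, 0, 0, 0, 1],
  ],
)

```text
time: 3.58
position: [0.5435, 0.321, 0.0683]
tool_rot: [0.348, 0.937, -0.001, -0.001]
ft_force: [0.9, -0.6, 0.5]
grip_width: 0.0872
```

Emit:
drive_tool(
  series=[
    [0, 0, 0, 0, 0, 0, 0],
    [0, 0, 0, 0, 0, 0, 0],
    [0, 0, 0, 0, 0, 0, 0],
    [0, 0, 0, 0, 0, 0, 0],
    [0, 0, 0, 0, 0, 0, 0],
  ],
  squeeze=20,
)

```text
time: 4.2
position: [0.5445, 0.3227, 0.0691]
tool_rot: [0.347, 0.938, 0.001, 0.001]
ft_force: [-0.0, -0.5, -1.0]
grip_width: 0.0455
```

Emit:
drive_tool(
  series=[
    [0, 0, -0.02, 0, 0, 0, 0],
    [0, 0, -0.03, 0, 0, 0, 0],
    [0, 0, -0.04, 0, 0, 0, 0],
    [0, 0, 0, 0, 0, 0, 0],
  ],
)

```text
time: 4.7
position: [0.5457, 0.3229, 0.1615]
tool_rot: [0.347, 0.938, 0.002, 0.003]
ft_force: [-0.2, 0.4, -2.1]
grip_width: 0.0455
```

```bash
python3 -c "
from h import *
n=np.array([.5489,-.2628])-.006*np.array([.9974,.0725]);print(n)
s=n-.07*np.array([.9974,.0725]);print(s)
plan((*s,.157),184.15,0)
a,_=robot.camera('side');
cv2.imwrite('pics/v4.png',cv2.resize(a[60:260,100:350],None,fx=2.5,fy=2.5))"
```

```text
[ 0.5429156 -0.263235 ]
[ 0.4730976 -0.26831  ]
from [0.5457 0.3229 0.1615] yaw 139.4 q6 -0.5 F [-0.2  0.4 -2.1] n 11
[-0.03, -0.0451, 0.0004, 0, 0, -4.07, 0]
[-0.0267, -0.0471, 0.0004, 0, 0, -4.07, 0]
[-0.0233, -0.0489, 0.0004, 0, 0, -4.07, 0]
[-0.0198, -0.0504, 0.0004, 0, 0, -4.07, 0]
[-0.0161, -0.0517, 0.0004, 0, 0, -4.07, 0]
[-0.0124, -0.0527, 0.0004, 0, 0, -4.07, 0]
[-0.0087, -0.0535, 0.0004, 0, 0, -4.07, 0]
[-0.0048, -0.0539, 0.0004, 0, 0, -4.07, 0]
[-0.001, -0.0541, 0.0004, 0, 0, -4.07, 0]
[0.0028, -0.0541, 0.0004, 0, 0, -4.07, 0]
[0.0067, -0.0537, 0.0004, 0, 0, -4.07, 0]
tool z [ 0.0064  0.0023 -1.    ]
```

View pics/v4.png

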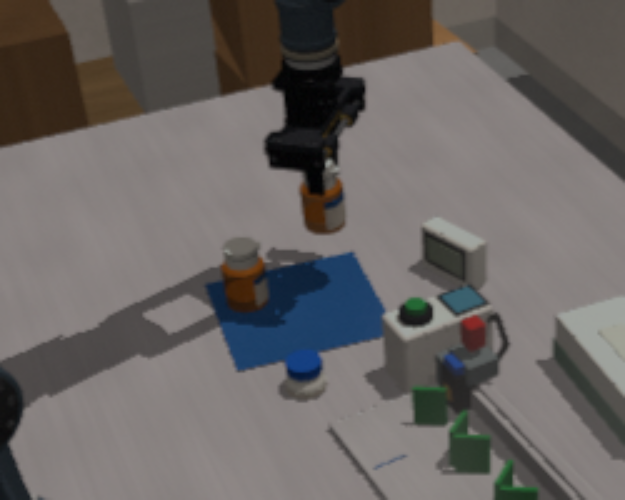

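Emit:
drive_tool(
  series=[
    [-0.03, -0.0451, -0.02, 0, 0, -4, 0],
    [-0.0267, -0.047, -0.02, 0, 0, -4, 0],
    [-0.0233, -0.049, -0.02, 0, 0, -4, 0],
    [-0.02, -0.05, 0, 0, 0, -4, 0],
    [-0.016, -0.052, 0, 0, 0, -4, 0],
  ],
)

```text
time: 5.38
position: [0.5085, 0.052, 0.217]
tool_rot: [0.178, 0.984, -0.0, -0.002]
ft_force: [1.9, 0.2, -1.8]
grip_width: 0.0454
```

Emit:
drive_tool(
  series=[
    [-0.0124, -0.0527, 0, 0, 0, -4, 0],
    [-0.0087, -0.0535, 0, 0, 0, -4, 0],
    [-0.0048, -0.054, 0, 0, 0, -4, 0],
    [-0.001, -0.054, 0, 0, 0, -4, 0],
    [0.0028, -0.054, 0, 0, 0, -4, 0],
  ],
)

```text
time: 6.0
position: [0.473, -0.2157, 0.2165]
tool_rot: [0.005, 1.0, 0.001, -0.002]
ft_force: [0.4, -0.0, -1.8]
grip_width: 0.0459
```

Emit:
drive_tool(
  series=[
    [0.0067, -0.0537, 0, 0, 0, -4, 0],
    [0, 0, 0, 0, 0, 0, 0],
  ],
)

```text
time: 6.25
position: [0.4663, -0.2721, 0.2166]
tool_rot: [-0.027, 1.0, 0.0, -0.001]
ft_force: [0.8, 0.8, -1.1]
grip_width: 0.0457
```

```bash
python3 -c "
from h import *
plan((.473,-.2683,.079),184.15,0)"
```

```text
from [ 0.4663 -0.2721  0.2166] yaw -176.9 q6 -2.36 F [ 0.8  0.8 -1.1] n 3
[-0.0023, 0.0012, 0.0459, 0, 0, -0.36, 0]
[-0.0023, 0.0011, 0.0459, 0, 0, -0.36, 0]
[-0.0023, 0.0011, 0.0459, 0, 0, -0.36, 0]
tool z [-1.7e-03  3.0e-04 -1.0e+00]
```

Emit:
drive_tool(
  series=[
    [-0.002, 0.001, 0.055, 0, 0, -0.5, 0],
    [-0.002, 0.001, 0.055, 0, 0, -0.5, 0],
    [-0.002, 0.001, 0.022, 0, 0, 0, 0],
    [0, 0, 0.003, 0, 0, 0, 0],
    [0, 0, 0, 0, 0, 0, 0],
  ],
)

```text
time: 6.88
position: [0.4732, -0.2645, 0.0835]
tool_rot: [-0.038, 0.999, 0.0, -0.0]
ft_force: [0.6, -0.5, -1.4]
grip_width: 0.0454
```

```bash
python3 -c "
from h import *
plan((.49,-.2671,.079),184.15,0)
a,_=robot.camera('side');b,_=robot.camera('top')
cv2.imwrite('pics/v5.png',np.hstack([cv2.resize(a[160:340,200:400],None,fx=2,fy=2),cv2.resize(b[180:360,230:430],None,fx=2,fy=2)]))"
```

```text
from [ 0.4732 -0.2645  0.0835] yaw -175.6 q6 -2.36 F [ 0.6 -0.5 -1.4] n 1
[-0.0166, -0.0039, 0.0045, 0, 0, 0.23, 0]
tool z [-6.e-04  6.e-04 -1.e+00]
```

View pics/v5.png

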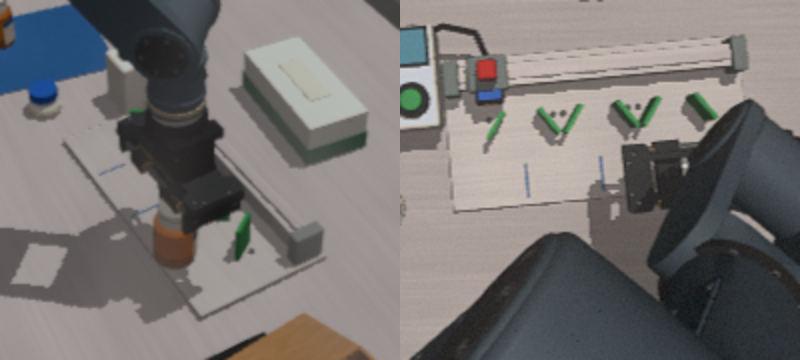

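Bottle hangs just over the lane of nest3, label side facing away from the camera (towards the rail). Lower and push.

Emit:
drive_tool(
  series=[
    [0, -0.0035, 0.0035, 0, 0, 0.3, 0],
    [0, 0, 0.0015, 0, 0, 0, 0],
    [0, 0, 0, 0, 0, 0, 0],
  ],
)

```text
time: 7.35
position: [0.4734, -0.2687, 0.0788]
tool_rot: [-0.035, 0.999, -0.0, 0.0]
ft_force: [-0.7, 0.5, -2.5]
grip_width: 0.0455
```

Emit:
drive_tool(
  series=[
    [-0.015, 0, 0, 0, 0, 0, 0],
    [-0.015, 0, 0, 0, 0, 0, 0],
    [-0.012, 0, 0, 0, 0, 0, 0],
    [-0.008, 0, 0, 0, 0, 0, 0],
    [0, 0, 0, 0, 0, 0, 0],
  ],
)

```text
time: 7.98
position: [0.524, -0.2649, 0.0785]
tool_rot: [-0.036, 0.999, -0.0, 0.0]
ft_force: [0.2, -0.3, -1.6]
grip_width: 0.0456
```

Emit:
drive_tool(
  series=[
    [-0.006, 0, 0, 0, 0, 0, 0],
    [-0.006, 0, 0, 0, 0, 0, 0],
    [-0.003, 0, 0, 0, 0, 0, 0],
    [0, 0, 0, 0, 0, 0, 0],
  ],
)

```text
time: 8.48
position: [0.5371, -0.2629, 0.0799]
tool_rot: [-0.035, 0.999, 0.001, -0.001]
ft_force: [-3.8, 1.7, 8.6]
grip_width: 0.0454
```

Emit:
drive_tool(
  series=[
    [-0.002, 0, 0.0005, 0, 0, 0, 0],
    [-0.002, 0, 0, 0, 0, 0, 0],
    [0, 0, 0, 0, 0, 0, 0],
  ],
)

```text
time: 8.85
position: [0.5413, -0.2628, 0.0801]
tool_rot: [-0.035, 0.999, 0.001, -0.001]
ft_force: [-3.3, 3.3, 12.1]
grip_width: 0.0452
```

Emit:
drive_tool(
  series=[
    [0, 0, 0, 0, 0, 0, 0.8],
    [0, 0, 0, 0, 0, 0, 0.8],
    [0, 0, -0.03, 0, 0, 0, 0.8],
    [0, 0, -0.05, 0, 0, 0, 0.8],
    [0.05, 0, -0.01, 0, 0, 0, 0.8],
  ],
)

```text
time: 9.48
position: [0.497, -0.2701, 0.1716]
tool_rot: [-0.037, 0.999, -0.004, 0.005]
ft_force: [-0.8, -0.9, 0.2]
grip_width: 0.0694
```

Emit:
drive_tool(
  series=[
    [0.045, 0, 0, 0, 0, 0, 0],
    [0.01, 0, 0.06, 0, 0, 0, 0],
    [0, 0, 0.05, 0, 0, 0, 0],
    [0, 0, 0, 0, 0, 0, 0],
  ],
)

```text
time: 9.98
position: [0.4351, -0.2692, 0.0548]
tool_rot: [-0.035, 0.999, 0.003, -0.003]
ft_force: [0.1, 0.4, 0.6]
grip_width: 0.0374
```

```bash
python3 -c "
from h import *
plan((.495,-.266,.05),184.15,0)
b,d=robot.camera('top')
P=cloud('top',d);print(caps(b,P,.104,(300,180,420,290)));np.save('t6.npy',d)
a,_=robot.camera('side')
cv2.imwrite('pics/v6.png',np.hstack([cv2.resize(a[190:320,240:380],None,fx=3,fy=3),cv2.resize(b[190:290,230:410],None,fx=3.9,fy=3.9)[:390,300:680]]))"
```

```text
from [ 0.4351 -0.2692  0.0548] yaw -176.0 q6 -2.41 F [0.1 0.4 0.6] n 2
[-0.03, -0.0005, 0.0024, 0, 0, -0.07, 0]
[-0.03, -0.0005, 0.0024, 0, 0, -0.07, 0]
tool z [-0.0065  0.0064 -1.    ]
[(array([ 0.5178, -0.2644]), np.float64(0.0233), np.float64(9.9), 115)]
```

View pics/v6.png

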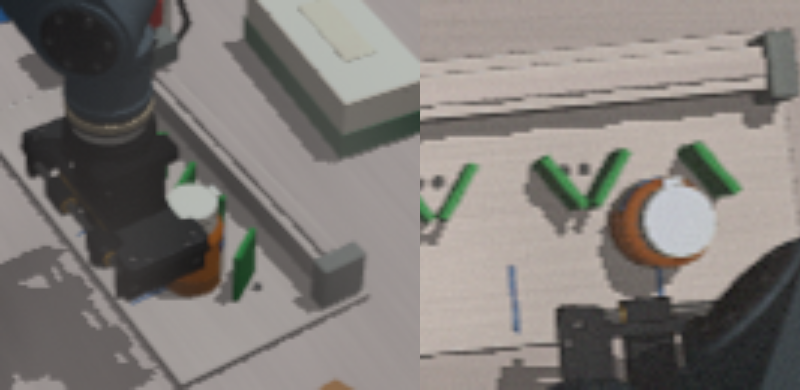

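Bottle now stands in the mouth at cap px ≈(678,222) of the crop, about 25 mm short of home (slid or was knocked back), upright. Push it from behind with the closed fingers.

Emit:
drive_tool(
  series=[
    [-0.018, 0, 0.005, 0, 0, 0, 0],
    [-0.016, 0, 0, 0, 0, 0, 0],
    [-0.008, 0, 0, 0, 0, 0, 0],
    [-0.007, 0, 0, 0, 0, 0, 0],
    [-0.006, 0, 0, 0, 0, 0, 0],
  ],
)

```text
time: 10.7
position: [0.4923, -0.2668, 0.0532]
tool_rot: [-0.036, 0.999, 0.0, -0.0]
ft_force: [-1.6, 0.8, 1.1]
grip_width: 0.0004
```

Emit:
drive_tool(
  series=[
    [-0.005, 0, 0, 0, 0, 0, 0],
    [-0.004, 0, 0, 0, 0, 0, 0],
    [0, 0, 0, 0, 0, 0, 0],
  ],
)

```text
time: 11.08
position: [0.502, -0.2667, 0.053]
tool_rot: [-0.035, 0.999, -0.0, 0.001]
ft_force: [-1.4, 0.0, 0.3]
grip_width: 0.0002
```

```bash
python3 -c "
from h import *
plan((.495,-.266,.05),184.15,0)
b,d=robot.camera('top')
P=cloud('top',d);print(caps(b,P,.104,(300,180,420,290)))"
```

```text
from [ 0.502  -0.2667  0.053 ] yaw -176.0 q6 -2.33 F [-1.4  0.   0.3] n 1
[0.0069, 0.0012, 0.003, 0, 0, -0.11, 0]
tool z [ 1.1e-03 -4.0e-04 -1.0e+00]
[(array([ 0.5506, -0.2616]), np.float64(0.0191), np.float64(117.7), 24)]
```

Emit:
drive_tool(
  series=[
    [-0.003, 0, 0, 0, 0, 0, 0],
    [-0.003, 0, 0, 0, 0, 0, 0],
    [0, 0, 0, 0, 0, 0, 0],
  ],
)

```text
time: 11.5
position: [0.5036, -0.2658, 0.0529]
tool_rot: [-0.036, 0.999, 0.001, -0.004]
ft_force: [-9.4, -2.4, 5.7]
grip_width: 0.0005
```

Emit:
drive_tool(
  series=[
    [-0.002, 0, 0, 0, 0, 0, 0],
    [-0.002, 0, 0, 0, 0, 0, 0],
    [0, 0, 0, 0, 0, 0, 0],
  ],
)

```text
time: 11.88
position: [0.5038, -0.2656, 0.053]
tool_rot: [-0.037, 0.999, 0.002, -0.008]
ft_force: [-20.0, -6.8, 10.7]
grip_width: 0.0005
```

Emit:
drive_tool(
  series=[
    [0.01, 0, 0, 0, 0, 0, 0],
    [0.05, 0, -0.03, 0, 0, 0, 0],
    [0.05, 0.03, -0.05, 0, 0, 0, 0.8],
    [0, 0.06, -0.04, 0, 0, 0, 0.8],
    [0, 0.06, 0, 0, 0, 0, 1],
  ],
)

```text
time: 12.5
position: [0.4038, -0.1381, 0.161]
tool_rot: [-0.033, 0.999, -0.003, 0.004]
ft_force: [0.9, 0.7, -0.0]
grip_width: 0.0224
```

Emit:
drive_tool(
  series=[
    [0, 0.06, 0, 0, 0, 4, 1],
    [0, 0.06, 0, 0, 0, 4, 1],
    [0, 0.06, 0, 0, 0, 4, 1],
  ],
)

```text
time: 12.88
position: [0.4019, 0.0446, 0.1589]
tool_rot: [0.071, 0.997, 0.0, 0.002]
ft_force: [1.0, 0.1, 0.4]
grip_width: 0.0525
```

```bash
python3 -c "
from h import *
b,d=robot.camera('top')
P=cloud('top',d);print(caps(b,P,.104,(300,180,420,290)));print(caps(b,P,.095,(90,200,215,330)))
a,_=robot.camera('side')
cv2.imwrite('pics/v7.png',np.hstack([cv2.resize(a[170:320,240:390],None,fx=2.6,fy=2.6)[:390,:390],cv2.resize(b[190:290,230:410],None,fx=3.9,fy=3.9)[:390,300:680]]))
plan((.4225,.3302,.2),163.5)"
```

```text
[(array([ 0.5436, -0.2642]), np.float64(0.0225), np.float64(5.7), 214)]
[(array([0.4225, 0.3301]), np.float64(0.0222), np.float64(-17.5), 218)]
from [0.4007 0.0482 0.1587] yaw 172.5 q6 -1.6 F [-0.   0.   0.8] n 6
[0.0025, 0.0471, -0.0069, 0, 0, 1.5, 1]
[0.0038, 0.047, -0.0069, 0, 0, 1.5, 1]
[0.005, 0.0469, -0.0069, 0, 0, 1.5, 1]
[0.0062, 0.0467, -0.0069, 0, 0, 1.5, 1]
[0.0074, 0.0465, -0.0069, 0, 0, 1.5, 1]
[0.0087, 0.0463, -0.0069, 0, 0, 1.5, 1]
tool z [ 0.0014  0.0016 -1.    ]
```

View pics/v7.png

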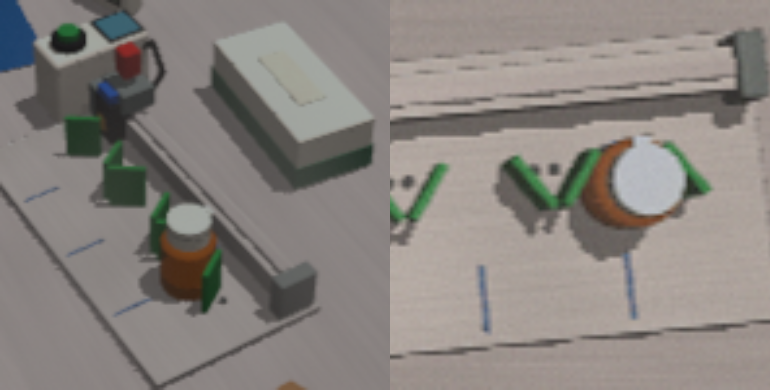

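Bottle A is home in nest3 at (0.544,-0.264), label at 5.7° against the coder's ~4°. Now bottle B.

Emit:
drive_tool(
  series=[
    [0.0025, 0.047, 0, 0, 0, 1.6, 1],
    [0.0038, 0.047, 0, 0, 0, 1.6, 1],
    [0.005, 0.047, 0, 0, 0, 1.6, 1],
    [0.006, 0.047, 0, 0, 0, 1.6, 1],
    [0.0074, 0.0465, 0, 0, 0, 1.6, 1],
  ],
)

```text
time: 13.6
position: [0.4236, 0.2792, 0.1586]
tool_rot: [0.139, 0.99, 0.001, 0.001]
ft_force: [0.7, -1.3, 0.2]
grip_width: 0.0869
```

Emit:
drive_tool(
  series=[
    [0.0087, 0.0463, 0, 0, 0, 1.6, 1],
    [0, 0, 0.015, 0, 0, 0, 1],
    [0, 0, 0, 0, 0, 0, 1],
  ],
)

```text
time: 13.98
position: [0.4256, 0.3235, 0.142]
tool_rot: [0.152, 0.988, -0.001, -0.001]
ft_force: [-1.4, -1.0, 0.0]
grip_width: 0.0873
```

```bash
python3 -c "
from h import *
plan((.4225,.3301,.068),162.7)"
```

```text
from [0.4256 0.3235 0.142 ] yaw 162.5 q6 -0.82 F [-1.4 -1.   0. ] n 2
[0.0025, 0.0027, 0.037, 0, 0, -0.11, 1]
[0.0025, 0.0027, 0.037, 0, 0, -0.11, 1]
tool z [-0.0031 -0.0017 -1.    ]
```

Emit:
drive_tool(
  series=[
    [0.0025, 0.003, 0.037, 0, 0, 0, 1],
    [0.0015, 0.002, 0.027, 0, 0, 0, 1],
    [0, 0, 0.01, 0, 0, 0, 1],
    [0, 0, 0, 0, 0, 0, 1],
  ],
)

```text
time: 14.48
position: [0.4243, 0.3296, 0.0692]
tool_rot: [0.153, 0.988, -0.0, -0.001]
ft_force: [-0.6, 0.7, -0.0]
grip_width: 0.0871
```

Emit:
drive_tool(
  series=[
    [0, 0, 0, 0, 0, 0, 0],
    [0, 0, 0, 0, 0, 0, 0],
    [0, 0, 0, 0, 0, 0, 0],
    [0, 0, 0, 0, 0, 0, 0],
    [0, 0, 0, 0, 0, 0, 0],
  ],
)

```text
time: 15.1
position: [0.4245, 0.331, 0.0697]
tool_rot: [0.153, 0.988, 0.0, 0.0]
ft_force: [0.9, -0.6, -0.9]
grip_width: 0.0455
```

Emit:
drive_tool(
  series=[
    [0, 0, -0.02, 0, 0, 0, 0],
    [0, 0, -0.04, 0, 0, 0, 0],
    [0, 0, -0.04, 0, 0, 0, 0],
    [0, 0, -0.03, 0, 0, 0, 0],
    [0, 0, 0, 0, 0, 0, 0],
  ],
)

```text
time: 15.72
position: [0.4255, 0.3314, 0.2013]
tool_rot: [0.152, 0.988, 0.001, 0.002]
ft_force: [-0.2, -0.2, -1.9]
grip_width: 0.0458
```

```bash
python3 -c "
from h import *
plan((.466,-.1685,.2),184,0)"
```

```text
from [0.4255 0.3314 0.2013] yaw 162.5 q6 -0.81 F [-0.2 -0.2 -1.9] n 10
[-0.0189, -0.0464, 0.0001, 0, 0, -2.15, 0]
[-0.0172, -0.0471, 0.0001, 0, 0, -2.15, 0]
[-0.0154, -0.0477, 0.0001, 0, 0, -2.15, 0]
[-0.0136, -0.0483, 0.0001, 0, 0, -2.15, 0]
[-0.0118, -0.0488, 0.0001, 0, 0, -2.15, 0]
[-0.0099, -0.0492, 0.0001, 0, 0, -2.15, 0]
[-0.0081, -0.0495, 0.0001, 0, 0, -2.15, 0]
[-0.0062, -0.0498, 0.0001, 0, 0, -2.15, 0]
[-0.0043, -0.05, 0.0001, 0, 0, -2.15, 0]
[-0.0024, -0.0501, 0.0001, 0, 0, -2.15, 0]
tool z [ 0.0046  0.0023 -1.    ]
```

Emit:
drive_tool(
  series=[
    [-0.019, -0.0465, 0, 0, 0, -2.15, 0],
    [-0.017, -0.047, 0, 0, 0, -2.15, 0],
    [-0.0154, -0.0477, 0, 0, 0, -2.15, 0],
    [-0.0136, -0.048, 0, 0, 0, -2.15, 0],
    [-0.012, -0.049, 0, 0, 0, -2.15, 0],
  ],
)

```text
time: 16.35
position: [0.4433, 0.0794, 0.1977]
tool_rot: [0.059, 0.998, 0.0, -0.002]
ft_force: [0.3, 0.1, -2.6]
grip_width: 0.0454
```

Emit:
drive_tool(
  series=[
    [-0.01, -0.049, 0, 0, 0, -2.15, 0],
    [-0.008, -0.0495, 0, 0, 0, -2.15, 0],
    [-0.006, -0.05, 0, 0, 0, -2.15, 0],
    [-0.0043, -0.05, 0, 0, 0, -2.15, 0],
    [-0.0024, -0.05, 0, 0, 0, -2.15, 0],
  ],
)

```text
time: 16.98
position: [0.4633, -0.1701, 0.1975]
tool_rot: [-0.035, 0.999, 0.001, -0.001]
ft_force: [1.5, 0.0, -1.7]
grip_width: 0.0459
```

Emit:
drive_tool(
  series=[
    [0, 0, 0.03, 0, 0, 0, 0],
    [0, 0, 0.03, 0, 0, 0, 0],
    [0, 0, 0.03, 0, 0, 0, 0],
    [0, 0, 0.02, 0, 0, 0, 0],
    [0, 0, 0, 0, 0, 0, 0],
  ],
)

```text
time: 17.6
position: [0.4622, -0.1677, 0.0867]
tool_rot: [-0.034, 0.999, 0.002, -0.003]
ft_force: [0.5, -0.2, -1.0]
grip_width: 0.0455
```

```bash
python3 -c "
from h import *
plan((.468,-.1695,.0795),184.5,0)
b,d=robot.camera('top');P=cloud('top',d);print(caps(b,P,.104,(300,180,420,290)))"
```

```text
from [ 0.4622 -0.1677  0.0867] yaw -176.1 q6 -2.22 F [ 0.5 -0.2 -1. ] n 1
[-0.0056, -0.0022, 0.0072, 0, 0, -0.55, 0]
tool z [-0.0062  0.004  -1.    ]
[(array([ 0.5438, -0.2645]), np.float64(0.023), np.float64(6.9), 165)]
```

Emit:
drive_tool(
  series=[
    [-0.01, -0.002, 0.004, 0, 0, 0, 0],
    [-0.015, 0, 0.003, 0, 0, 0, 0],
    [-0.015, 0, 0, 0, 0, 0, 0],
    [0, 0, 0, 0, 0, 0, 0],
  ],
)

```text
time: 18.15
position: [0.5069, -0.1687, 0.0829]
tool_rot: [-0.035, 0.999, -0.001, 0.001]
ft_force: [0.3, 0.9, -2.5]
grip_width: 0.0457
```

Emit:
drive_tool(
  series=[
    [-0.003, 0, 0.0015, 0, 0, 0, 0],
    [0, 0, 0, 0, 0, 0, 0],
  ],
)

```text
time: 18.4
position: [0.5073, -0.1679, 0.0808]
tool_rot: [-0.035, 0.999, 0.0, -0.0]
ft_force: [1.3, -0.6, -2.5]
grip_width: 0.0455
```

Emit:
drive_tool(
  series=[
    [0, 0.0005, 0.0015, 0, 0, 0, 0],
    [0, 0, 0.0005, 0, 0, 0, 0],
    [0, 0, 0, 0, 0, 0, 0],
  ],
)

```text
time: 18.77
position: [0.5074, -0.1676, 0.0789]
tool_rot: [-0.034, 0.999, 0.0, -0.0]
ft_force: [-0.2, 0.1, -1.9]
grip_width: 0.0455
```

Emit:
drive_tool(
  series=[
    [0, 0, 0.0005, 0, 0, 0, 0],
    [0, 0, 0, 0, 0, 0, 0],
  ],
)

```text
time: 19.02
position: [0.5075, -0.1677, 0.0787]
tool_rot: [-0.035, 0.999, -0.0, 0.0]
ft_force: [-1.4, 0.3, 0.4]
grip_width: 0.0455
```

Emit:
drive_tool(
  series=[
    [0, 0, 0, 0, 0, 0, 0.8],
    [0, 0, 0, 0, 0, 0, 0.8],
    [0, 0, 0, 0, 0, 0, 0.8],
    [0, 0, -0.03, 0, 0, 0, 0.8],
    [0, 0, -0.05, 0, 0, 0, 0.8],
  ],
)

```text
time: 19.65
position: [0.5063, -0.167, 0.1577]
tool_rot: [-0.034, 0.999, 0.001, -0.002]
ft_force: [0.6, 0.1, 0.4]
grip_width: 0.0696
```

Emit:
drive_tool(
  series=[
    [0.03, 0, 0, 0, 0, 0, 0],
    [0.05, 0, 0, 0, 0, 0, 0],
    [0.01, 0, 0.03, 0, 0, 0, 0],
    [0, 0, 0.05, 0, 0, 0, 0],
    [0, 0, 0.028, 0, 0, 0, 0],
  ],
)

```text
time: 20.27
position: [0.4172, -0.1737, 0.0491]
tool_rot: [-0.034, 0.999, 0.0, -0.0]
ft_force: [0.4, -0.1, 0.7]
grip_width: 0.0273
```

```bash
python3 -c "
from h import *
plan((.48,-.1685,.05),184.,0)
b,d=robot.camera('top')
P=cloud('top',d);print(caps(b,P,.104,(290,180,420,290)))"
```

```text
from [ 0.4172 -0.1737  0.0491] yaw -176.1 q6 -2.28 F [ 0.4 -0.1  0.7] n 2
[-0.0315, 0.0005, -0.0005, 0, 0, -0.04, 0]
[-0.0315, 0.0004, -0.0005, 0, 0, -0.04, 0]
tool z [-9.e-04  7.e-04 -1.e+00]
[(array([ 0.5437, -0.2644]), np.float64(0.0228), np.float64(6.5), 187), (array([ 0.5046, -0.1693]), np.float64(0.0228), np.float64(5.9), 162)]
```

Emit:
drive_tool(
  series=[
    [-0.02, 0, 0, 0, 0, 0, 0],
    [-0.015, 0, 0, 0, 0, 0, 0],
    [-0.008, 0, 0, 0, 0, 0, 0],
    [-0.008, 0, 0, 0, 0, 0, 0],
    [-0.008, 0, 0, 0, 0, 0, 0],
  ],
)

```text
time: 20.95
position: [0.4759, -0.1692, 0.0506]
tool_rot: [-0.035, 0.999, 0.0, -0.001]
ft_force: [-2.9, -0.3, 1.6]
grip_width: 0.0003
```

Emit:
drive_tool(
  series=[
    [-0.007, 0, 0, 0, 0, 0, 0],
    [-0.006, 0, 0, 0, 0, 0, 0],
    [-0.004, 0, 0, 0, 0, 0, 0],
    [0, 0, 0, 0, 0, 0, 0],
  ],
)

```text
time: 21.45
position: [0.4926, -0.168, 0.0503]
tool_rot: [-0.035, 0.999, 0.001, -0.001]
ft_force: [-4.4, 1.2, 2.8]
grip_width: 0.0006
```

Emit:
drive_tool(
  series=[
    [-0.003, 0, 0, 0, 0, 0, 0],
    [-0.002, 0, 0, 0, 0, 0, 0],
    [0, 0, 0, 0, 0, 0, 0],
  ],
)

```text
time: 21.82
position: [0.4937, -0.1661, 0.05]
tool_rot: [-0.035, 0.999, 0.003, -0.005]
ft_force: [-10.1, 0.6, 7.5]
grip_width: 0.0005
```

Emit:
drive_tool(
  series=[
    [-0.003, 0, 0, 0, 0, 0, 0],
    [-0.002, 0, 0, 0, 0, 0, 0],
    [0, 0, 0, 0, 0, 0, 0],
  ],
)

```text
time: 22.2
position: [0.495, -0.164, 0.0497]
tool_rot: [-0.035, 0.999, 0.004, -0.009]
ft_force: [-16.9, 2.1, 11.9]
grip_width: 0.0006
```

Emit:
drive_tool(
  series=[
    [0.01, 0, 0, 0, 0, 0, 0],
    [0.05, 0, -0.01, 0, 0, 0, 0],
    [0.03, 0.03, -0.06, 0, 0, 0, 0],
    [0, 0.06, -0.06, 0, 0, 0, 0],
    [0, 0.06, 0, 0, 0, 0, 0],
  ],
)

```text
time: 22.82
position: [0.4142, -0.0459, 0.1589]
tool_rot: [-0.032, 0.999, -0.003, 0.007]
ft_force: [1.3, 1.0, -0.1]
grip_width: 0.001
```

Emit:
drive_tool(
  series=[
    [0, 0.06, 0, 0, 0, 0, 0],
    [0, 0, 0, 0, 0, 0, 0],
  ],
)

```text
time: 23.08
position: [0.4052, 0.0189, 0.1561]
tool_rot: [-0.038, 0.999, 0.0, 0.001]
ft_force: [-0.6, -0.0, -0.0]
grip_width: 0.0008
```

```bash
python3 -c "
from h import *
b,d=robot.camera('top')
P=cloud('top',d);print(caps(b,P,.104,(290,180,420,290)))
plan((.564,.0716,.14),184,0)
a,_=robot.camera('side')
cv2.imwrite('pics/v8.png',np.hstack([cv2.resize(a[170:320,240:390],None,fx=2.6,fy=2.6)[:390,:390],cv2.resize(b[190:290,230:410],None,fx=3.9,fy=3.9)[:390,300:680]]))"
```

```text
[(array([ 0.5433, -0.2643]), np.float64(0.0223), np.float64(5.7), 243), (array([ 0.5352, -0.1658]), np.float64(0.0226), np.float64(-2.4), 222)]
from [0.4064 0.0169 0.1561] yaw -175.8 q6 -1.88 F [ 0.8  0.  -0.2] n 4
[-0.0403, 0.0107, 0.004, 0, 0, 0.06, 0]
[-0.0403, 0.0108, 0.004, 0, 0, 0.06, 0]
[-0.0403, 0.0108, 0.004, 0, 0, 0.06, 0]
[-0.0403, 0.0109, 0.004, 0, 0, 0.06, 0]
tool z [ 3.8e-03 -7.0e-04 -1.0e+00]
```

View pics/v8.png

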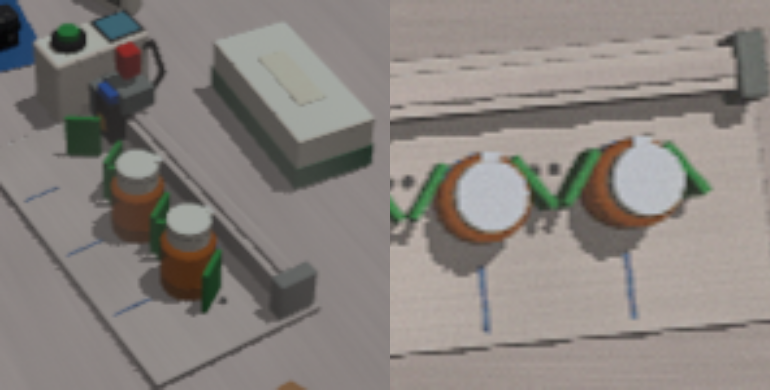

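B's label has twisted to about -2.4° (target ≈4.4°), and it sits about 1 mm short; regrip its cap, turn it, and push again.

Emit:
drive_tool(
  series=[
    [-0.032, -0.048, 0, 0, 0, 1.6, 1],
    [-0.032, -0.048, 0, 0, 0, 1.6, 1],
    [-0.032, -0.048, 0, 0, 0, 1.6, 1],
    [-0.025, -0.044, 0, 0, 0, 1.6, 1],
    [0, 0, 0, 0, 0, 0, 1],
  ],
)

```text
time: 23.8
position: [0.5344, -0.1758, 0.1557]
tool_rot: [0.025, 1.0, -0.002, 0.003]
ft_force: [-0.6, 0.4, 0.7]
grip_width: 0.0425
```

```bash
python3 -c "
from h import *
plan((.5355,-.165,.081),177.6,1,.04)"
```

```text
from [ 0.5344 -0.1758  0.1557] yaw 177.1 q6 -2.04 F [-0.6  0.4  0.7] n 2
[-0.0003, 0.0054, 0.0373, 0, 0, -0.23, 1]
[-0.0003, 0.0054, 0.0373, 0, 0, -0.23, 1]
tool z [ 0.0055 -0.0036 -1.    ]
```

Emit:
drive_tool(
  series=[
    [0, 0.006, 0, 0, 0, 0, 1],
    [0, 0.003, 0, 0, 0, 0, 1],
    [0, 0, 0, 0, 0, 0, 1],
    [0, 0, 0, 0, 0, 0, 1],
  ],
)

```text
time: 24.3
position: [0.5316, -0.1591, 0.1559]
tool_rot: [0.021, 1.0, -0.0, 0.0]
ft_force: [-0.9, 0.8, 0.3]
grip_width: 0.0816
```

```bash
python3 -c "
from h import *
plan((.5355,-.165,.082),177.6,1,.04)"
```

```text
from [ 0.5316 -0.1591  0.1559] yaw 177.6 q6 -2.02 F [-0.9  0.8  0.3] n 2
[-0.0021, -0.0029, 0.0369, 0, 0, 0.01, 1]
[-0.0021, -0.0029, 0.0369, 0, 0, 0.01, 1]
tool z [ 2.e-04 -1.e-04 -1.e+00]
```

Emit:
drive_tool(
  series=[
    [-0.002, -0.003, 0.03, 0, 0, 0, 1],
    [-0.002, -0.003, 0.03, 0, 0, 0, 1],
    [0, 0, 0.013, 0, 0, 0, 1],
    [0, 0, 0, 0, 0, 0, 1],
  ],
)

```text
time: 24.8
position: [0.5349, -0.1655, 0.082]
tool_rot: [0.021, 1.0, 0.0, -0.001]
ft_force: [-0.1, -0.6, -0.6]
grip_width: 0.0872
```

Emit:
drive_tool(
  series=[
    [0, 0, 0, 0, 0, 0, 0],
    [0, 0, 0, 0, 0, 0, 0],
    [0, 0, 0, 0, 0, 0, 0],
    [0, 0, 0, 0, 0, 0, 0],
  ],
  squeeze=8,
)

```text
time: 25.3
position: [0.5356, -0.166, 0.0831]
tool_rot: [0.021, 1.0, -0.0, 0.0]
ft_force: [0.4, -0.3, -0.4]
grip_width: 0.055
```

Emit:
drive_tool(
  series=[
    [0, 0, 0, 0, 0, -3.5, 0],
    [0, 0, 0, 0, 0, -3.5, 0],
    [-0.001, 0, 0, 0, 0, 0, 0],
    [0, 0, 0, 0, 0, 0, 0],
  ],
)

```text
time: 25.8
position: [0.5341, -0.1649, 0.0828]
tool_rot: [-0.039, 0.999, 0.001, -0.002]
ft_force: [-5.3, 1.2, 6.3]
grip_width: 0.0461
```

Emit:
drive_tool(
  series=[
    [0, 0, 0, 0, 0, 0, 0.8],
    [0, 0, 0, 0, 0, 0, 0.8],
    [0, 0, 0, 0, 0, 0, 0.8],
    [0, 0, -0.03, 0, 0, 0, 0.8],
    [0, 0, -0.05, 0, 0, 0, 0.8],
  ],
)

```text
time: 26.42
position: [0.5354, -0.1655, 0.1618]
tool_rot: [-0.04, 0.999, 0.001, -0.002]
ft_force: [0.6, 0.2, -0.8]
grip_width: 0.0695
```

Emit:
drive_tool(
  series=[
    [0.05, 0, 0, 0, 0, 0, 0],
    [0.06, 0, 0, 0, 0, 0, 0],
    [0, 0, 0.03, 0, 0, 0, 0],
    [0, 0, 0.05, 0, 0, 0, 0],
    [0, 0, 0.028, 0, 0, 0, 0],
  ],
)

```text
time: 27.05
position: [0.4265, -0.1747, 0.0532]
tool_rot: [-0.039, 0.999, 0.0, -0.0]
ft_force: [-0.1, -0.2, -0.2]
grip_width: 0.0272
```

```bash
python3 -c "
from h import *
plan((.48,-.1695,.05),184.4,0)
b,d=robot.camera('top')
P=cloud('top',d);print(caps(b,P,.104,(290,180,420,290)))"
```

```text
from [ 0.4265 -0.1747  0.0532] yaw -175.5 q6 -2.28 F [-0.1 -0.2 -0.2] n 1
[-0.0538, 0.001, 0.0032, 0, 0, 0.11, 0]
tool z [-5.e-04  4.e-04 -1.e+00]
[(array([ 0.5445, -0.2643]), np.float64(0.0235), np.float64(9.4), 67), (array([ 0.5335, -0.1668]), np.float64(0.0227), np.float64(3.4), 181)]
```

Emit:
drive_tool(
  series=[
    [-0.035, 0.003, 0.002, 0, 0, 0, 0],
    [-0.023, 0, 0, 0, 0, 0, 0],
    [-0.005, 0, 0, 0, 0, 0, 0],
    [-0.003, 0, 0, 0, 0, 0, 0],
    [0, 0, 0, 0, 0, 0, 0],
  ],
)

```text
time: 27.72
position: [0.4916, -0.1663, 0.0529]
tool_rot: [-0.04, 0.999, 0.0, -0.0]
ft_force: [-1.1, 0.5, 0.3]
grip_width: 0.0001
```

Emit:
drive_tool(
  series=[
    [-0.003, 0, 0, 0, 0, 0, 0],
    [-0.003, 0, 0, 0, 0, 0, 0],
    [-0.002, 0, 0, 0, 0, 0, 0],
    [0, 0, 0, 0, 0, 0, 0],
  ],
)

```text
time: 28.22
position: [0.4948, -0.1636, 0.0524]
tool_rot: [-0.04, 0.999, 0.003, -0.006]
ft_force: [-9.0, 0.6, 7.5]
grip_width: 0.0008
```

Emit:
drive_tool(
  series=[
    [-0.004, 0, 0, 0, 0, 0, 0],
    [-0.004, 0, 0, 0, 0, 0, 0],
    [0, 0, 0, 0, 0, 0, 0],
  ],
)

```text
time: 28.6
position: [0.4959, -0.1616, 0.0521]
tool_rot: [-0.041, 0.999, 0.005, -0.013]
ft_force: [-22.3, -3.5, 15.7]
grip_width: 0.0009
```

Emit:
drive_tool(
  series=[
    [0.01, 0, 0, 0, 0, 0, 0],
    [0.06, 0, -0.01, 0, 0, 0, 0],
    [0.03, 0.03, -0.05, 0, 0, 0, 0],
    [0, 0.06, -0.05, 0, 0, 0, 0],
    [0, 0.06, 0, 0, 0, 0, 0],
  ],
)

```text
time: 29.22
position: [0.4021, -0.0376, 0.1531]
tool_rot: [-0.038, 0.999, -0.002, 0.005]
ft_force: [0.8, 0.1, -0.3]
grip_width: 0.0003
```

Emit:
drive_tool(
  series=[
    [0, 0.04, 0, 0, 0, 0, 0],
    [0, 0, 0, 0, 0, 0, 0],
  ],
)

```text
time: 29.48
position: [0.3954, 0.0052, 0.1507]
tool_rot: [-0.042, 0.999, 0.0, 0.0]
ft_force: [-0.2, -0.1, -0.5]
grip_width: 0.0006
```

```bash
python3 -c "
from h import *
L=[]
for i in range(4):
    b,d=robot.camera('top');P=cloud('top',d);L.append([np.r_[c[0],c[2]] for c in caps(b,P,.104,(290,180,420,290))])
print(np.array(L).mean(0).round(4))
plan((.564,.0716,.145),184,0)
a,_=robot.camera('side');cv2.imwrite('pics/s9.png',a);cv2.imwrite('pics/t9.png',b)"
```

```text
[[ 0.5437 -0.2644  6.275 ]
 [ 0.5366 -0.1648 -1.75  ]]
from [0.3969 0.0021 0.1504] yaw -175.5 q6 -1.93 F [-0.7 -0.7  0.1] n 4
[-0.043, 0.0141, 0.0013, 0, 0, 0.12, 0]
[-0.043, 0.0141, 0.0013, 0, 0, 0.12, 0]
[-0.0429, 0.0142, 0.0013, 0, 0, 0.12, 0]
[-0.0429, 0.0143, 0.0013, 0, 0, 0.12, 0]
tool z [ 1.3e-03 -5.0e-04 -1.0e+00]
```

B is now exactly home but the push turned its label to about -2°. Twist it by the cap in place.

Emit:
drive_tool(
  series=[
    [-0.035, -0.042, 0, 0, 0, 1.6, 1],
    [-0.035, -0.042, 0, 0, 0, 1.6, 1],
    [-0.035, -0.042, 0, 0, 0, 1.6, 1],
    [-0.035, -0.035, 0, 0, 0, 1.6, 1],
    [0, 0, 0, 0, 0, 0, 1],
  ],
)

```text
time: 30.35
position: [0.5454, -0.1575, 0.1502]
tool_rot: [0.018, 1.0, -0.001, 0.002]
ft_force: [-0.9, -0.4, -0.5]
grip_width: 0.0427
```

Emit:
drive_tool(
  series=[
    [0, 0, 0, 0, 0, 0, 1],
    [0, 0, 0, 0, 0, 0, 1],
    [0, 0, 0, 0, 0, 0, 1],
  ],
)

```text
time: 30.72
position: [0.5414, -0.1516, 0.1504]
tool_rot: [0.016, 1.0, 0.0, -0.0]
ft_force: [-0.4, 0.6, 0.3]
grip_width: 0.0728
```

```bash
python3 -c "
from h import *
plan((.5366,-.1648,.084),178.2,1,.04)"
```

```text
from [ 0.5414 -0.1516  0.1504] yaw 178.2 q6 -2.01 F [-0.4  0.6  0.3] n 2
[0.0022, -0.0067, 0.0332, 0, 0, -0.0, 1]
[0.0022, -0.0067, 0.0332, 0, 0, -0.0, 1]
tool z [-7.e-04  4.e-04 -1.e+00]
```

Emit:
drive_tool(
  series=[
    [0.0045, -0.0135, 0, 0, 0, 0, 1],
    [0, 0, 0.03, 0, 0, 0, 1],
    [0, 0, 0.025, 0, 0, 0, 1],
    [0, 0, 0.012, 0, 0, 0, 1],
    [0, 0, 0, 0, 0, 0, 1],
  ],
)

```text
time: 31.35
position: [0.5367, -0.1659, 0.0828]
tool_rot: [0.016, 1.0, 0.0, -0.001]
ft_force: [-0.8, 0.4, -0.4]
grip_width: 0.0866
```

Emit:
drive_tool(
  series=[
    [0, 0, 0, 0, 0, 0, 1],
  ],
)

```text
time: 31.48
position: [0.5378, -0.1663, 0.0841]
tool_rot: [0.016, 1.0, -0.0, 0.001]
ft_force: [-0.4, -0.3, -0.0]
grip_width: 0.0869
```

Emit:
drive_tool(
  series=[
    [0.0005, 0.0012, 0, 0, 0, 0, 0],
    [0, 0, 0, 0, 0, 0, 0],
    [0, 0, 0, 0, 0, 0, 0],
    [0, 0, 0, 0, 0, 0, 0],
    [0, 0, 0, 0, 0, 0, 0],
  ],
  squeeze=8,
)

```text
time: 32.1
position: [0.5358, -0.1631, 0.0833]
tool_rot: [0.017, 1.0, 0.002, -0.001]
ft_force: [-1.1, 2.2, 2.0]
grip_width: 0.0453
```

Emit:
drive_tool(
  series=[
    [0, 0, 0, 0, 0, -3.5, 0],
    [0, 0, 0, 0, 0, -4, 0],
    [0, 0, 0, 0, 0, 0, 0],
  ],
)

```text
time: 32.48
position: [0.535, -0.1639, 0.0833]
tool_rot: [-0.049, 0.999, 0.001, -0.002]
ft_force: [-4.4, 0.3, 5.0]
grip_width: 0.046
```

Emit:
drive_tool(
  series=[
    [-0.001, 0, 0, 0, 0, 0, 0],
    [0, 0, 0, 0, 0, 0, 0],
  ],
)

```text
time: 32.72
position: [0.5355, -0.1636, 0.0834]
tool_rot: [-0.049, 0.999, 0.001, -0.002]
ft_force: [-5.9, 1.5, 6.2]
grip_width: 0.0455
```

Emit:
drive_tool(
  series=[
    [0, 0, 0, 0, 0, 0, 0.9],
    [0, 0, 0, 0, 0, 0, 0.9],
    [0, 0, 0, 0, 0, 0, 0.9],
    [0, 0, -0.03, 0, 0, 0, 0.9],
    [0, 0, -0.05, 0, 0, 0, 0.9],
  ],
)

```text
time: 33.35
position: [0.5368, -0.164, 0.1625]
tool_rot: [-0.049, 0.999, 0.001, -0.002]
ft_force: [0.8, -0.3, 0.3]
grip_width: 0.0771
```

Emit:
drive_tool(
  series=[
    [0.06, 0, 0, 0, 0, 0, 0],
    [0.06, 0, 0, 0, 0, 0, 0],
    [0, 0, 0.03, 0, 0, 0, 0],
    [0, 0, 0.05, 0, 0, 0, 0],
    [0, 0, 0.028, 0, 0, 0, 0],
  ],
)

```text
time: 33.98
position: [0.4182, -0.1764, 0.0539]
tool_rot: [-0.049, 0.999, 0.0, -0.0]
ft_force: [-0.0, -0.5, -0.7]
grip_width: 0.0364
```

```bash
python3 -c "
from h import *
L=[]
for i in range(3):
    b,d=robot.camera('top');P=cloud('top',d);L.append([np.r_[c[0],c[2]] for c in caps(b,P,.104,(290,180,420,290))])
print(np.array(L).mean(0).round(4))
plan((.48,-.168,.052),184.4,0)"
```

```text
[[ 0.5438 -0.2644  6.6   ]
 [ 0.5345 -0.1658  6.1   ]]
from [ 0.4179 -0.1761  0.0544] yaw -174.4 q6 -2.32 F [0.8 0.3 0.2] n 2
[-0.0313, 0.001, 0.0012, 0, 0, 0.62, 0]
[-0.0313, 0.0013, 0.0012, 0, 0, 0.62, 0]
tool z [-0.0021  0.0016 -1.    ]
```

Emit:
drive_tool(
  series=[
    [-0.035, 0.004, 0.002, 0, 0, 0.6, 0],
    [-0.03, 0, 0, 0, 0, 0.6, 0],
    [-0.006, 0, 0, 0, 0, 0, 0],
    [0, 0, 0, 0, 0, 0, 0],
  ],
)

```text
time: 34.62
position: [0.4886, -0.1657, 0.0542]
tool_rot: [-0.039, 0.999, -0.0, 0.0]
ft_force: [0.4, -0.7, -0.6]
grip_width: 0.0005
```

Emit:
drive_tool(
  series=[
    [-0.003, -0.001, 0, 0, 0, 0, 0],
    [-0.003, -0.001, 0, 0, 0, 0, 0],
    [0, 0, 0, 0, 0, 0, 0],
  ],
)

```text
time: 35.0
position: [0.4945, -0.1675, 0.0533]
tool_rot: [-0.039, 0.999, 0.0, -0.0]
ft_force: [0.4, -0.8, -0.3]
grip_width: 0.0002
```

Emit:
drive_tool(
  series=[
    [-0.002, 0, 0, 0, 0, 0, 0],
    [-0.002, 0, 0, 0, 0, 0, 0],
    [0, 0, 0, 0, 0, 0, 0],
  ],
)

```text
time: 35.38
position: [0.4957, -0.1657, 0.0531]
tool_rot: [-0.039, 0.999, 0.002, -0.003]
ft_force: [-5.6, 0.5, 5.7]
grip_width: 0.0003
```

Emit:
drive_tool(
  series=[
    [-0.002, -0.001, 0, 0, 0, 0, 0],
    [-0.002, -0.001, 0, 0, 0, 0, 0],
    [0, 0, 0, 0, 0, 0, 0],
  ],
)

```text
time: 35.75
position: [0.496, -0.1656, 0.0528]
tool_rot: [-0.04, 0.999, 0.004, -0.007]
ft_force: [-13.0, 0.7, 9.2]
grip_width: 0.0002
```

```bash
python3 -c "
from h import *
plan((.48,-.168,.052),184.4,0)
b,d=robot.camera('top');P=cloud('top',d);print(caps(b,P,.104,(290,180,420,290)))"
```

```text
from [ 0.496  -0.1656  0.0528] yaw -175.5 q6 -2.18 F [-13.    0.7   9.2] n 1
[0.0161, -0.0012, 0.0008, 0, 0, 0.15, 0]
tool z [-0.0146  0.0066 -0.9999]
[(array([ 0.5467, -0.2657]), np.float64(0.023), np.float64(22.7), 15)]
```

Emit:
drive_tool(
  series=[
    [0.01, 0.0, 0, 0, 0, 0, 0],
    [0.06, 0, -0.01, 0, 0, 0, 0],
    [0.03, 0.03, -0.05, 0, 0, 0, 0],
    [0, 0.06, -0.06, 0, 0, 0, 0],
    [0, 0.06, 0, 0, 0, 0, 0],
  ],
)

```text
time: 36.42
position: [0.3981, -0.0452, 0.1582]
tool_rot: [-0.037, 0.999, -0.002, 0.006]
ft_force: [0.7, 0.7, 0.2]
grip_width: 0.0006
```

Emit:
drive_tool(
  series=[
    [0, 0.04, 0, 0, 0, 0, 0],
    [0, 0, 0, 0, 0, 0, 0],
  ],
)

```text
time: 36.67
position: [0.3909, -0.002, 0.1555]
tool_rot: [-0.041, 0.999, 0.0, 0.001]
ft_force: [-0.3, 0.6, 0.8]
grip_width: 0.0002
```

```bash
python3 -c "
from h import *
L=[]
for i in range(4):
    b,d=robot.camera('top');P=cloud('top',d);L.append([np.r_[c[0],c[2]] for c in caps(b,P,.104,(290,180,420,290))])
print(np.array(L).mean(0).round(4))
plan((.5636,.0716,.145),184.5,0)"
```

```text
[[ 0.5434 -0.2643  5.675 ]
 [ 0.5356 -0.1652  6.675 ]]
from [ 0.3923 -0.0051  0.1553] yaw -175.6 q6 -1.95 F [ 0.6  0.1 -0.3] n 4
[-0.0442, 0.0158, 0.0026, 0, 0, -0.03, 0]
[-0.0442, 0.0158, 0.0026, 0, 0, -0.03, 0]
[-0.0442, 0.0158, 0.0026, 0, 0, -0.03, 0]
[-0.0442, 0.0158, 0.0026, 0, 0, -0.03, 0]
tool z [ 1.6e-03 -6.0e-04 -1.0e+00]
```

Emit:
drive_tool(
  series=[
    [0.01, -0.055, 0, 0, 0, 0, 0],
    [0, -0.055, 0.01, 0, 0, 0, 0],
    [0, -0.054, 0.05, 0, 0, 0, 0],
    [-0.02, 0, 0.045, 0, 0, 0, 0],
    [-0.02, 0, 0, 0, 0, 0, 0],
  ],
)

```text
time: 37.5
position: [0.4313, -0.1586, 0.0537]
tool_rot: [-0.036, 0.999, 0.002, -0.003]
ft_force: [-0.6, -0.2, -0.4]
grip_width: 0.0004
```

```bash
python3 -c "
from h import *
plan((.487,-.168,.052),184.4,0)"
```

```text
from [ 0.4313 -0.1586  0.0537] yaw -175.9 q6 -2.24 F [-0.6 -0.2 -0.4] n 2
[-0.0274, -0.0067, 0.0009, 0, 0, -0.13, 0]
[-0.0274, -0.0068, 0.0009, 0, 0, -0.13, 0]
tool z [-0.0067  0.0046 -1.    ]
```

Emit:
drive_tool(
  series=[
    [-0.0274, -0.0067, 0, 0, 0, 0, 0],
    [-0.025, -0.005, 0, 0, 0, 0, 0],
    [0, 0, 0, 0, 0, 0, 0],
  ],
)

```text
time: 37.88
position: [0.4885, -0.1672, 0.0575]
tool_rot: [-0.038, 0.999, -0.001, 0.001]
ft_force: [-0.7, 0.4, 0.6]
grip_width: 0.0005
```

Emit:
drive_tool(
  series=[
    [-0.004, 0, 0, 0, 0, 0, 0],
    [-0.004, 0, 0, 0, 0, 0, 0],
    [0, 0, 0, 0, 0, 0, 0],
  ],
)

```text
time: 38.25
position: [0.4941, -0.1641, 0.0578]
tool_rot: [-0.039, 0.999, 0.0, -0.0]
ft_force: [-0.3, -0.6, -0.6]
grip_width: 0.0005
```

Emit:
drive_tool(
  series=[
    [-0.004, 0, 0, 0, 0, 0, 0],
    [-0.003, 0, 0, 0, 0, 0, 0],
    [0, 0, 0, 0, 0, 0, 0],
  ],
)

```text
time: 38.62
position: [0.4961, -0.1626, 0.0577]
tool_rot: [-0.04, 0.999, 0.001, -0.005]
ft_force: [-11.1, -4.7, 7.4]
grip_width: 0.0004
```

Emit:
drive_tool(
  series=[
    [-0.003, -0.001, 0, 0, 0, 0, 0],
    [-0.002, 0, 0, 0, 0, 0, 0],
    [0, 0, 0, 0, 0, 0, 0],
  ],
)

```text
time: 39.0
position: [0.4963, -0.1625, 0.0577]
tool_rot: [-0.041, 0.999, 0.003, -0.01]
ft_force: [-20.1, -7.0, 14.9]
grip_width: 0.0005
```

Emit:
drive_tool(
  series=[
    [0.012, 0.0, 0, 0, 0, 0, 0],
    [0.06, 0, -0.01, 0, 0, 0, 0],
    [0.03, 0.03, -0.05, 0, 0, 0, 0],
    [0, 0.06, -0.06, 0, 0, 0, 0],
    [0, 0.06, 0, 0, 0, 0, 0],
  ],
)

```text
time: 39.62
position: [0.3992, -0.0404, 0.1626]
tool_rot: [-0.037, 0.999, -0.002, 0.005]
ft_force: [1.6, 0.4, -0.3]
grip_width: 0.0004
```

Emit:
drive_tool(
  series=[
    [0, 0.04, 0, 0, 0, 0, 0],
    [0, 0, 0, 0, 0, 0, 0],
  ],
)

```text
time: 39.88
position: [0.392, 0.0026, 0.1599]
tool_rot: [-0.041, 0.999, 0.0, 0.0]
ft_force: [-0.4, -0.4, 0.2]
grip_width: 0.0005
```

```bash
python3 -c "
from h import *
L=[]
for i in range(4):
    b,d=robot.camera('top');P=cloud('top',d);L.append([np.r_[c[0],c[2]] for c in caps(b,P,.104,(290,180,420,290))])
print(np.array(L).mean(0).round(4))
plan((.5636,.0716,.145),184.5,0)"
```

```text
[[ 0.5434 -0.2643  5.825 ]
 [ 0.5364 -0.1648  2.375 ]]
from [ 0.3936 -0.0006  0.1596] yaw -175.6 q6 -1.93 F [-0.5  0.2  0.1] n 4
[-0.0438, 0.0147, 0.0037, 0, 0, -0.02, 0]
[-0.0438, 0.0147, 0.0037, 0, 0, -0.02, 0]
[-0.0438, 0.0147, 0.0037, 0, 0, -0.02, 0]
[-0.0438, 0.0147, 0.0037, 0, 0, -0.02, 0]
tool z [ 1.3e-03 -5.0e-04 -1.0e+00]
```

Both home: A (0.5434,-0.2643, 5.8°), B (0.5364,-0.1648, 2.4°). Now the button.

Emit:
drive_tool(
  series=[
    [-0.0438, 0.0147, 0, 0, 0, 0, 0],
    [-0.0438, 0.0147, 0, 0, 0, 0, 0],
    [-0.0438, 0.0147, 0, 0, 0, 0, 0],
    [-0.0438, 0.0147, 0.01, 0, 0, 0, 0],
    [0, 0, 0.01, 0, 0, 0, 0],
  ],
)

```text
time: 40.7
position: [0.5672, 0.0717, 0.1391]
tool_rot: [-0.039, 0.999, -0.0, 0.002]
ft_force: [-1.3, 0.1, -0.4]
grip_width: 0.0
```

Emit:
drive_tool(
  series=[
    [0, 0, 0, 0, 0, 0, 0],
    [0, 0, 0, 0, 0, 0, 0],
  ],
)

```text
time: 40.95
position: [0.5614, 0.0716, 0.1394]
tool_rot: [-0.038, 0.999, 0.0, -0.001]
ft_force: [-0.8, 0.3, -0.1]
grip_width: 0.0003
```

```bash
python3 -c "
from h import *
plan((.5636,.0716,.12),184.5,0)"
```

```text
from [0.5614 0.0716 0.1394] yaw -175.6 q6 -1.72 F [-0.8  0.3 -0.1] n 1
[-0.0022, -0.0002, 0.0194, 0, 0, -0.13, 0]
tool z [-0.0019  0.     -1.    ]
```

Emit:
drive_tool(
  series=[
    [-0.002, 0, 0.015, 0, 0, 0, 0],
    [0, 0, 0.005, 0, 0, 0, 0],
    [0, 0, 0.003, 0, 0, 0, 0],
    [0, 0, 0, 0, 0, 0, 0],
  ],
)

```text
time: 41.45
position: [0.5643, 0.0726, 0.1164]
tool_rot: [-0.039, 0.999, -0.0, -0.001]
ft_force: [-1.4, -0.2, 1.8]
grip_width: 0.0004
```

Emit:
drive_tool(
  series=[
    [0, 0, 0.003, 0, 0, 0, 0],
    [0, 0, 0.003, 0, 0, 0, 0],
    [0, 0, 0, 0, 0, 0, 0],
  ],
)

```text
time: 41.82
position: [0.5648, 0.0727, 0.1114]
tool_rot: [-0.039, 0.999, -0.0, 0.0]
ft_force: [-2.2, -0.3, 7.0]
grip_width: 0.0007
```

Emit:
drive_tool(
  series=[
    [0, 0, 0.003, 0, 0, 0, 0],
    [0, 0, 0, 0, 0, 0, 0],
  ],
)

```text
time: 42.08
position: [0.5649, 0.0727, 0.111]
tool_rot: [-0.039, 0.999, -0.0, 0.001]
ft_force: [-6.6, -0.9, 23.4]
grip_width: 0.0004
```

Emit:
drive_tool(
  series=[
    [0, 0, 0.002, 0, 0, 0, 0],
    [0, 0, 0, 0, 0, 0, 0],
    [0, 0, 0, 0, 0, 0, 0],
  ],
)

```text
time: 42.45
position: [0.5649, 0.0727, 0.1108]
tool_rot: [-0.039, 0.999, -0.0, 0.001]
ft_force: [-9.7, -1.0, 33.6]
grip_width: 0.0005
```

Emit:
drive_tool(
  series=[
    [0, 0, -0.012, 0, 0, 0, 0],
    [0, 0, -0.04, 0, 0, 0, 0.6],
    [-0.008, -0.03, -0.005, 0, 0, 0, 0.6],
    [-0.01, -0.035, 0, 0, 0, 0, 0.6],
    [-0.008, -0.03, 0, 0, 0, 0, 0.6],
  ],
)

```text
time: 43.08
position: [0.5991, -0.0211, 0.1627]
tool_rot: [-0.039, 0.999, -0.0, 0.001]
ft_force: [1.3, -0.6, 0.4]
grip_width: 0.0327
```

Emit:
drive_tool(
  series=[
    [0, 0, 0, 0, 0, 0, 0.6],
    [0, 0, 0, 0, 0, 0, 0.6],
    [0, 0, 0, 0, 0, 0, 0.6],
  ],
)

```text
time: 43.45
position: [0.5975, -0.0189, 0.1623]
tool_rot: [-0.039, 0.999, 0.0, -0.0]
ft_force: [0.4, 0.6, 0.6]
grip_width: 0.0513
```

```bash
python3 -c "
from h import *
plan((.597,-.0216,.112),184.4,.6,.04)
a,_=robot.camera('side');b,d=robot.camera('top')
cv2.imwrite('pics/v10.png',np.hstack([cv2.resize(a[130:280,220:370],None,fx=2.6,fy=2.6)[:390,:390],cv2.resize(b[180:280,220:410],None,fx=3.9,fy=3.9)[:390,:400]]))"
```

```text
from [ 0.5975 -0.0189  0.1623] yaw -175.5 q6 -1.87 F [0.4 0.6 0.6] n 2
[0.0004, -0.0013, 0.0252, 0, 0, 0.06, 0.6]
[0.0004, -0.0013, 0.0252, 0, 0, 0.06, 0.6]
tool z [-8.e-04  5.e-04 -1.e+00]
```

View pics/v10.png

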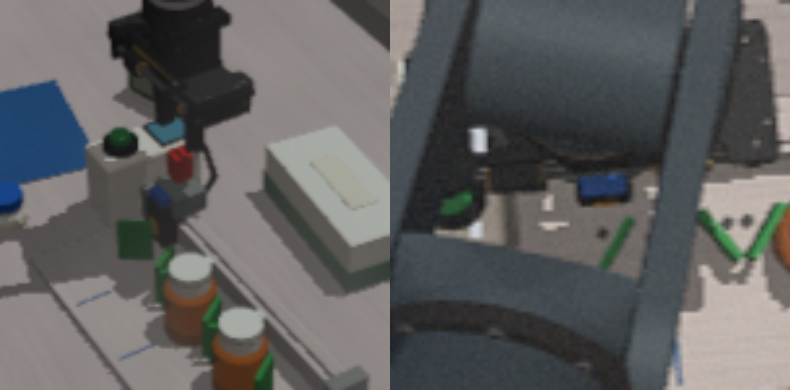

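The gripper stands over the red knob (px (180,163) in the left crop). Descend, close on it.

Emit:
drive_tool(
  series=[
    [0, -0.0026, 0.025, 0, 0, 0, 0.6],
    [0, 0, 0.015, 0, 0, 0, 0.6],
    [0, 0, 0.008, 0, 0, 0, 0.6],
    [0, 0, 0, 0, 0, 0, 0.6],
  ],
)

```text
time: 44.05
position: [0.5979, -0.0223, 0.114]
tool_rot: [-0.039, 0.999, 0.0, -0.001]
ft_force: [0.5, -0.7, -0.5]
grip_width: 0.0523
```

Emit:
drive_tool(
  series=[
    [0, 0, 0, 0, 0, 0, 0],
    [0, 0, 0, 0, 0, 0, 0],
    [0, 0, 0, 0, 0, 0, 0],
    [0, 0, 0, 0, 0, 0, 0],
  ],
  squeeze=10,
)

```text
time: 44.55
position: [0.5985, -0.0222, 0.1151]
tool_rot: [-0.039, 0.999, 0.0, 0.0]
ft_force: [0.3, 1.7, 2.4]
grip_width: 0.0241
```

Emit:
drive_tool(
  series=[
    [0, -0.02, 0, 0, 0, 0, 0],
    [0, -0.03, 0, 0, 0, 0, 0],
    [0, -0.03, 0, 0, 0, 0, 0],
    [0, -0.03, 0, 0, 0, 0, 0],
    [0, -0.03, 0, 0, 0, 0, 0],
  ],
)

```text
time: 45.18
position: [0.6083, -0.1628, 0.1151]
tool_rot: [-0.039, 0.999, 0.001, -0.001]
ft_force: [-1.2, 4.1, 3.8]
grip_width: 0.0238
```

Emit:
drive_tool(
  series=[
    [0, -0.03, 0, 0, 0, 0, 0],
    [0, -0.03, 0, 0, 0, 0, 0],
    [0, -0.03, 0, 0, 0, 0, 0],
    [0, -0.03, 0, 0, 0, 0, 0],
    [0, -0.02, 0, 0, 0, 0, 0],
  ],
)

```text
time: 45.8
position: [0.6182, -0.3031, 0.1151]
tool_rot: [-0.038, 0.999, 0.001, -0.002]
ft_force: [-3.8, 3.9, 6.1]
grip_width: 0.0242
```

Emit:
drive_tool(
  series=[
    [0, -0.01, 0, 0, 0, 0, 0],
    [0, -0.005, 0, 0, 0, 0, 0],
    [0, 0, 0, 0, 0, 0, 0],
  ],
)

```text
time: 46.18
position: [0.6185, -0.3079, 0.1147]
tool_rot: [-0.038, 0.999, 0.009, -0.003]
ft_force: [-3.8, 20.0, 11.9]
grip_width: 0.0257
```

Stopped about 13 mm early with 20 N; look at why.

```bash
python3 -c "
from h import *
a,_=robot.camera('side');b,d=robot.camera('top')
P=cloud('top',np.load('top0.npy'));print(P[200:215:3,396:404:3,2].round(3))
cv2.imwrite('pics/v11.png',np.hstack([cv2.resize(a[190:320,240:370],None,fx=3,fy=3)[:390,:390],cv2.resize(b[180:280,310:420],None,fx=3.9,fy=3.9)[:390,:400]]))"
```

```text
[[0.06  0.059 0.064]
 [0.063 0.066 0.063]
 [0.058 0.062 0.063]
 [0.056 0.059 0.064]
 [0.052 0.063 0.062]]
```

View pics/v11.png

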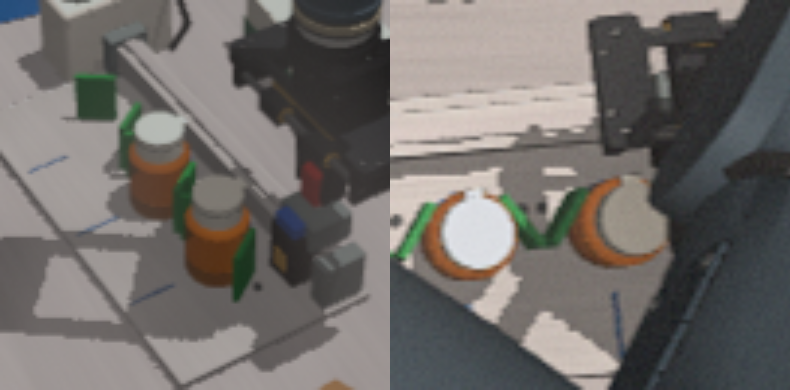

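```bash
python3 -c "
from h import *
def red(p):
    h=cv2.cvtColor(p,cv2.COLOR_BGR2HSV);m=((h[...,0]<8)|(h[...,0]>172))&(h[...,1]>140)&(h[...,2]>60)
    m=m.astype(np.uint8);n,l,s,c=cv2.connectedComponentsWithStats(m);return [(c[i].round(1),s[i]) for i in range(1,n) if s[i,4]>20]
a,_=robot.camera('side')
for n,p in(('now',a),('s9',cv2.imread('pics/s9.png'))):
    for c,s in red(p): print(n,c,s,ray('side',*c,.12))
for X in((.6185,-.3079,.12),(.6194,-.3208,.12),(.6,-.022,.12)): print(X,proj('side',X))
print(robot.get_obs()['position'])
"
```

```text
s9 [288.9 189.1] [285 186   9   7  38] [ 6.06409734e-01 -5.49035544e-04  1.20000000e-01]
(0.6185, -0.3079, 0.12) [346.42866367 250.57969873]
(0.6194, -0.3208, 0.12) [349.3704297  253.53555284]
(0.6, -0.022, 0.12) [290.23503286 193.54215612]
[ 0.61839005 -0.30718708  0.11475449]
```

The carriage is against the right end block in the side view, so this is the end stop (the carriage evidently started ~13 mm off its left stop). Slide back.

Emit:
drive_tool(
  series=[
    [0, 0.025, 0, 0, 0, 0, 0],
    [0, 0.03, 0, 0, 0, 0, 0],
    [0, 0.03, 0, 0, 0, 0, 0],
    [0, 0.03, 0, 0, 0, 0, 0],
    [0, 0.03, 0, 0, 0, 0, 0],
  ],
)

```text
time: 46.95
position: [0.6092, -0.1728, 0.1146]
tool_rot: [-0.039, 0.999, -0.001, -0.0]
ft_force: [-1.3, -4.0, 0.7]
grip_width: 0.024
```

Emit:
drive_tool(
  series=[
    [0, 0.03, 0, 0, 0, 0, 0],
    [0, 0.03, 0, 0, 0, 0, 0],
    [0, 0.03, 0, 0, 0, 0, 0],
    [0, 0.03, 0, 0, 0, 0, 0],
    [0, 0.02, 0, 0, 0, 0, 0],
  ],
)

```text
time: 47.58
position: [0.5993, -0.0321, 0.1146]
tool_rot: [-0.039, 0.999, -0.001, 0.001]
ft_force: [0.0, -3.0, -0.8]
grip_width: 0.024
```

Emit:
drive_tool(
  series=[
    [0, 0.01, 0, 0, 0, 0, 0],
    [0, 0, 0, 0, 0, 0, 0],
  ],
)

```text
time: 47.82
position: [0.5985, -0.0215, 0.1146]
tool_rot: [-0.039, 0.999, 0.001, 0.0]
ft_force: [0.2, 2.0, -0.4]
grip_width: 0.0237
```

Emit:
drive_tool(
  series=[
    [0, 0.005, 0, 0, 0, 0, 0],
    [0, 0.003, 0, 0, 0, 0, 0],
    [0, 0, 0, 0, 0, 0, 0],
  ],
)

```text
time: 48.2
position: [0.5981, -0.0149, 0.1146]
tool_rot: [-0.039, 0.999, -0.0, 0.0]
ft_force: [1.2, -2.1, -1.0]
grip_width: 0.0241
```

Emit:
drive_tool(
  series=[
    [0, 0.005, 0, 0, 0, 0, 0],
    [0, 0.002, 0, 0, 0, 0, 0],
    [0, 0, 0, 0, 0, 0, 0],
  ],
)

```text
time: 48.58
position: [0.5976, -0.0077, 0.1146]
tool_rot: [-0.039, 0.999, -0.0, 0.0]
ft_force: [2.4, -2.0, -2.9]
grip_width: 0.024
```

Emit:
drive_tool(
  series=[
    [0, 0.004, 0, 0, 0, 0, 0],
    [0, 0, 0, 0, 0, 0, 0],
  ],
)

```text
time: 48.82
position: [0.5975, -0.0077, 0.1145]
tool_rot: [-0.04, 0.999, -0.004, 0.0]
ft_force: [2.4, -13.4, -2.5]
grip_width: 0.0242
```

Emit:
drive_tool(
  series=[
    [0, 0.004, 0, 0, 0, 0, 0],
    [0, 0, 0, 0, 0, 0, 0],
  ],
)

```text
time: 49.08
position: [0.5974, -0.0059, 0.1145]
tool_rot: [-0.04, 0.999, -0.005, 0.0]
ft_force: [1.5, -19.6, -4.4]
grip_width: 0.0275
```

Left stop at y=-0.0077, right stop at -0.308: exactly 0.30 m of travel. Relax, release and lift.

Emit:
drive_tool(
  series=[
    [0, -0.006, 0, 0, 0, 0, 0],
    [0, 0, 0, 0, 0, 0, 0.7],
    [0, 0, 0, 0, 0, 0, 0.7],
    [0, 0, 0, 0, 0, 0, 0.7],
    [0, 0, 0, 0, 0, 0, 0.7],
  ],
)

```text
time: 49.7
position: [0.5966, -0.0049, 0.1146]
tool_rot: [-0.039, 0.999, 0.0, -0.0]
ft_force: [0.1, 0.9, 1.2]
grip_width: 0.0557
```

Emit:
drive_tool(
  series=[
    [0, 0, -0.03, 0, 0, 0, 1],
    [0, 0, -0.04, 0, 0, 0, 1],
    [0.02, -0.05, 0, 0, 0, 0, 1],
    [0.03, -0.05, 0, 0, 0, 0, 1],
    [0, -0.05, 0, 0, 0, 0, 1],
  ],
)

```text
time: 50.32
position: [0.5564, -0.1592, 0.1847]
tool_rot: [-0.039, 0.999, 0.001, -0.001]
ft_force: [1.2, 0.9, -0.1]
grip_width: 0.0866
```

```bash
python3 -c "
from h import *
a,_=robot.camera('side');b,d=robot.camera('top');P=cloud('top',d);print(caps(b,P,.104,(290,180,420,290)))
print('red vis',proj('side',(.6,-.008,.12)),proj('side',(.6,-.022,.12)))
h=cv2.cvtColor(a,cv2.COLOR_BGR2HSV);m=((h[...,0]<8)|(h[...,0]>172))&(h[...,1]>130)&(h[...,2]>50);m[:,:250]=0;m[:160]=0;m[220:]=0;m[:,310:]=0
print(np.argwhere(m).mean(0),m.sum())
plan((.535,-.165,.16),182.4,1)
cv2.imwrite('pics/v12.png',np.hstack([cv2.resize(a[150:300,220:370],None,fx=2.6,fy=2.6)[:390,:390],cv2.resize(b[180:280,220:410],None,fx=3.9,fy=3.9)[:390,:400]]))"
```

```text
[]
red vis [288.11495986 191.02989592] [290.23503286 193.54215612]
[188.4 283.3] 10
from [ 0.5596 -0.1641  0.1851] yaw -175.8 q6 -2.12 F [ 0.2 -0.2  0.1] n 1
[0.0246, 0.0009, 0.0251, 0, 0, 1.78, 1]
tool z [ 0.0027 -0.003  -1.    ]
```

View pics/v12.png

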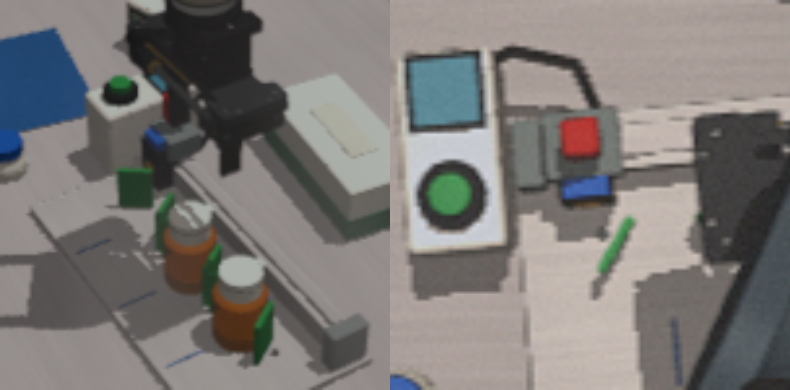

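The carriage now touches its left end block, and both bottles are still home. Pick up B.

```bash
python3 -c "
from h import *
for q in((127.5,222),(205,228.7),(196.3,310.8),(117,305),(161.5,266.6)): print(ray('top',*q,.003).round(3))
"
```

```text
[0.597 0.374 0.003]
[0.575 0.165 0.003]
[0.359 0.187 0.003]
[0.378 0.397 0.003]
[0.476 0.281 0.003]
```

Emit:
drive_tool(
  series=[
    [0.024, 0.001, 0.02, 0, 0, 0, 1],
    [0, 0, 0.03, 0, 0, 0, 1],
    [0, 0, 0, 0, 0, 0, 1],
  ],
)

```text
time: 50.8
position: [0.5329, -0.1584, 0.1329]
tool_rot: [-0.039, 0.999, 0.002, -0.002]
ft_force: [0.9, 1.0, 1.0]
grip_width: 0.0872
```

Emit:
drive_tool(
  series=[
    [-0.003, -0.006, 0, 0, 0, 0, 1],
    [0, 0, 0.03, 0, 0, 0, 1],
    [0, 0, 0.021, 0, 0, 0, 1],
    [0, 0, 0, 0, 0, 0, 1],
  ],
)

```text
time: 51.3
position: [0.5385, -0.1657, 0.0834]
tool_rot: [-0.039, 0.999, 0.0, -0.0]
ft_force: [-0.2, 0.3, -0.4]
grip_width: 0.087
```

Emit:
drive_tool(
  series=[
    [0, 0, 0, 0, 0, 0, 0],
    [0, 0, 0, 0, 0, 0, 0],
    [0, 0, 0, 0, 0, 0, 0],
    [0, 0, 0, 0, 0, 0, 0],
    [0, 0, 0, 0, 0, 0, 0],
  ],
  squeeze=20,
)

```text
time: 51.92
position: [0.5364, -0.1633, 0.0837]
tool_rot: [-0.038, 0.999, 0.003, -0.002]
ft_force: [-2.0, 4.0, 4.4]
grip_width: 0.0454
```

Emit:
drive_tool(
  series=[
    [0.003, 0, -0.02, 0, 0, 0, 0],
    [0.005, 0, -0.04, 0, 0, 0, 0],
    [0.01, 0, -0.05, 0, 0, 0, 0],
    [0, 0, -0.03, 0, 0, 0, 0],
    [0, 0, 0, 0, 0, 0, 0],
  ],
)

```text
time: 52.55
position: [0.5215, -0.1679, 0.2256]
tool_rot: [-0.039, 0.999, -0.002, 0.002]
ft_force: [0.1, -0.1, -1.7]
grip_width: 0.0456
```

```bash
python3 -c "
from h import *
plan((.535,.275,.222),165,0)"
```

```text
from [ 0.5215 -0.1679  0.2256] yaw -175.5 q6 -2.16 F [ 0.1 -0.1 -1.7] n 9
[-0.0053, 0.0489, 0.0004, 0, 0, 2.16, 0]
[-0.0035, 0.0491, 0.0004, 0, 0, 2.16, 0]
[-0.0016, 0.0492, 0.0004, 0, 0, 2.16, 0]
[0.0002, 0.0492, 0.0004, 0, 0, 2.16, 0]
[0.0021, 0.0492, 0.0004, 0, 0, 2.16, 0]
[0.004, 0.0491, 0.0004, 0, 0, 2.16, 0]
[0.0058, 0.0489, 0.0004, 0, 0, 2.16, 0]
[0.0076, 0.0486, 0.0004, 0, 0, 2.16, 0]
[0.0095, 0.0483, 0.0004, 0, 0, 2.16, 0]
tool z [ 0.005  -0.0029 -1.    ]
```

Emit:
drive_tool(
  series=[
    [-0.0053, 0.049, 0, 0, 0, 2, 0],
    [-0.0035, 0.049, 0, 0, 0, 2, 0],
    [-0.0016, 0.049, 0, 0, 0, 2, 0],
    [0, 0.049, 0, 0, 0, 2, 0],
    [0.002, 0.049, 0, 0, 0, 2, 0],
  ],
)

```text
time: 53.18
position: [0.5253, 0.0799, 0.2211]
tool_rot: [0.049, 0.999, 0.0, -0.002]
ft_force: [0.8, -0.5, -3.1]
grip_width: 0.0453
```

Emit:
drive_tool(
  series=[
    [0.004, 0.049, 0, 0, 0, 2, 0],
    [0.006, 0.049, 0, 0, 0, 2, 0],
    [0.0076, 0.0486, 0, 0, 0, 2, 0],
    [0.0095, 0.048, 0, 0, 0, 2, 0],
    [0, 0, 0, 0, 0, 0, 0],
  ],
)

```text
time: 53.8
position: [0.5272, 0.2779, 0.2208]
tool_rot: [0.116, 0.993, -0.0, -0.002]
ft_force: [0.3, -1.7, -1.5]
grip_width: 0.0455
```

Emit:
drive_tool(
  series=[
    [0, 0, 0.05, 0, 0, 0, 0],
    [0, 0, 0.05, 0, 0, 0, 0],
    [0, 0, 0.035, 0, 0, 0, 0],
    [0, 0, 0, 0, 0, 0, 0],
  ],
)

```text
time: 54.3
position: [0.5252, 0.2728, 0.0842]
tool_rot: [0.118, 0.993, -0.002, -0.005]
ft_force: [-0.2, 0.7, -1.3]
grip_width: 0.0455
```

Emit:
drive_tool(
  series=[
    [0, 0, 0.007, 0, 0, 0, 0],
    [0, 0, 0.0015, 0, 0, 0, 0],
    [0, 0, 0, 0, 0, 0, 0],
  ],
)

```text
time: 54.68
position: [0.5295, 0.2751, 0.0812]
tool_rot: [0.118, 0.993, 0.0, 0.001]
ft_force: [0.7, 0.1, -2.3]
grip_width: 0.0453
```

Emit:
drive_tool(
  series=[
    [0, 0, 0.0015, 0, 0, 0, 0],
    [0, 0, 0, 0, 0, 0, 0],
  ],
)

```text
time: 54.92
position: [0.5289, 0.275, 0.079]
tool_rot: [0.118, 0.993, 0.0, 0.0]
ft_force: [-0.2, -0.3, -2.6]
grip_width: 0.0456
```

Emit:
drive_tool(
  series=[
    [0, 0, 0.002, 0, 0, 0, 0],
    [0, 0, 0.001, 0, 0, 0, 0],
    [0, 0, 0, 0, 0, 0, 0],
  ],
)

```text
time: 55.3
position: [0.5287, 0.2749, 0.0754]
tool_rot: [0.118, 0.993, -0.0, -0.0]
ft_force: [0.9, -0.1, -2.1]
grip_width: 0.0454
```

Emit:
drive_tool(
  series=[
    [0, 0, 0.001, 0, 0, 0, 0],
    [0, 0, 0, 0, 0, 0, 0],
  ],
)

```text
time: 55.55
position: [0.529, 0.2749, 0.0746]
tool_rot: [0.118, 0.993, 0.0, 0.0]
ft_force: [-0.0, -0.1, -0.7]
grip_width: 0.0457
```

Touching. Release, lift, and fetch A.

Emit:
drive_tool(
  series=[
    [0, 0, 0.0003, 0, 0, 0, 1],
    [0, 0, 0, 0, 0, 0, 1],
    [0, 0, 0, 0, 0, 0, 1],
    [0, 0, -0.03, 0, 0, 0, 1],
    [0, 0, -0.06, 0, 0, 0, 1],
  ],
)

```text
time: 56.18
position: [0.5269, 0.2742, 0.1627]
tool_rot: [0.118, 0.993, -0.001, -0.003]
ft_force: [0.3, 0.4, -0.7]
grip_width: 0.0845
```

Emit:
drive_tool(
  series=[
    [0.0, -0.05, 0, 0, 0, -2, 1],
    [0.0, -0.05, 0, 0, 0, -2, 1],
    [0, -0.05, 0, 0, 0, -2, 1],
    [0, -0.05, 0, 0, 0, -2, 1],
    [0, -0.05, 0, 0, 0, -2, 1],
  ],
)

```text
time: 56.8
position: [0.4871, 0.0272, 0.1646]
tool_rot: [0.03, 1.0, -0.0, 0.0]
ft_force: [0.4, -0.8, -0.2]
grip_width: 0.0873
```

```bash
python3 -c "
from h import *
b,d=robot.camera('top');P=cloud('top',d);print(caps(b,P,.104,(290,180,420,290)));print(caps(b,P,.095,(90,200,215,330)))
plan((.5434,-.2643,.16),184.4,1)"
```

```text
[(array([ 0.5435, -0.2644]), np.float64(0.0226), np.float64(6.1), 219)]
[(array([0.5281, 0.2723]), np.float64(0.0224), np.float64(-12.9), 172)]
from [0.4871 0.0221 0.1645] yaw 176.4 q6 -1.69 F [ 0.1 -2.5 -0.1] n 6
[-0.0123, -0.0471, 0.0007, 0, 0, -1.33, 1]
[-0.0112, -0.0473, 0.0007, 0, 0, -1.33, 1]
[-0.0101, -0.0476, 0.0007, 0, 0, -1.33, 1]
[-0.009, -0.0478, 0.0007, 0, 0, -1.33, 1]
[-0.0079, -0.048, 0.0007, 0, 0, -1.33, 1]
[-0.0068, -0.0482, 0.0007, 0, 0, -1.33, 1]
tool z [ 2.0e-04 -3.9e-03 -1.0e+00]
```

Emit:
drive_tool(
  series=[
    [-0.0123, -0.047, 0, 0, 0, -1.4, 1],
    [-0.011, -0.047, 0, 0, 0, -1.4, 1],
    [-0.01, -0.0476, 0, 0, 0, -1.4, 1],
    [-0.009, -0.048, 0, 0, 0, -1.4, 1],
    [-0.008, -0.048, 0, 0, 0, -1.4, 1],
  ],
)

```text
time: 57.48
position: [0.5349, -0.2111, 0.1644]
tool_rot: [-0.03, 1.0, 0.0, 0.0]
ft_force: [1.1, -0.0, 0.1]
grip_width: 0.0868
```

Emit:
drive_tool(
  series=[
    [-0.007, -0.045, 0, 0, 0, -1.4, 1],
    [0, 0, 0.02, 0, 0, 0, 1],
    [0, 0, 0, 0, 0, 0, 1],
    [0, 0, 0, 0, 0, 0, 1],
  ],
)

```text
time: 57.98
position: [0.5443, -0.2535, 0.1445]
tool_rot: [-0.043, 0.999, 0.0, -0.0]
ft_force: [0.2, 0.3, -0.1]
grip_width: 0.087
```

```bash
python3 -c "
from h import *
plan((.5434,-.2643,.084),185.5,1)"
```

```text
from [ 0.5443 -0.2535  0.1445] yaw -175.1 q6 -2.28 F [ 0.2  0.3 -0.1] n 2
[0.0009, -0.0053, 0.0303, 0, 0, -0.31, 1]
[0.0009, -0.0053, 0.0303, 0, 0, -0.31, 1]
tool z [-2.e-04  3.e-04 -1.e+00]
```

Emit:
drive_tool(
  series=[
    [0.0015, -0.0105, 0.01, 0, 0, 0, 1],
    [0, 0, 0.03, 0, 0, 0, 1],
    [0, 0, 0.02, 0, 0, 0, 1],
    [0, 0, 0, 0, 0, 0, 1],
  ],
)

```text
time: 58.48
position: [0.5427, -0.2642, 0.0828]
tool_rot: [-0.042, 0.999, 0.001, -0.001]
ft_force: [-0.8, 0.0, 0.3]
grip_width: 0.0868
```

Emit:
drive_tool(
  series=[
    [0, 0, 0, 0, 0, 0, 0],
    [0, 0, 0, 0, 0, 0, 0],
    [0, 0, 0, 0, 0, 0, 0],
    [0, 0, 0, 0, 0, 0, 0],
    [0, 0, 0, 0, 0, 0, 0],
  ],
)

```text
time: 59.1
position: [0.5426, -0.2628, 0.0844]
tool_rot: [-0.042, 0.999, 0.002, -0.001]
ft_force: [-0.9, 2.7, 5.2]
grip_width: 0.0454
```

Emit:
drive_tool(
  series=[
    [0.003, 0, -0.02, 0, 0, 0, 0],
    [0.005, 0, -0.04, 0, 0, 0, 0],
    [0.01, 0, -0.05, 0, 0, 0, 0],
    [0, 0, -0.03, 0, 0, 0, 0],
    [0, 0, 0, 0, 0, 0, 0],
  ],
)

```text
time: 59.72
position: [0.5274, -0.2679, 0.228]
tool_rot: [-0.042, 0.999, -0.003, 0.003]
ft_force: [-0.3, -0.2, -1.5]
grip_width: 0.0453
```

```bash
python3 -c "
from h import *
plan((.425,.285,.222),165,0)"
```

```text
from [ 0.5274 -0.2679  0.228 ] yaw -175.2 q6 -2.31 F [-0.3 -0.2 -1.5] n 11
[0.005, 0.0509, 0.0005, 0, 0, 1.8, 0]
[0.0066, 0.0507, 0.0005, 0, 0, 1.8, 0]
[0.0082, 0.0505, 0.0005, 0, 0, 1.8, 0]
[0.0098, 0.0502, 0.0005, 0, 0, 1.8, 0]
[0.0114, 0.0498, 0.0005, 0, 0, 1.8, 0]
[0.0129, 0.0495, 0.0005, 0, 0, 1.8, 0]
[0.0145, 0.049, 0.0005, 0, 0, 1.8, 0]
[0.016, 0.0485, 0.0005, 0, 0, 1.8, 0]
[0.0175, 0.048, 0.0005, 0, 0, 1.8, 0]
[0.019, 0.0474, 0.0005, 0, 0, 1.8, 0]
[0.0205, 0.0468, 0.0005, 0, 0, 1.8, 0]
tool z [ 0.0065 -0.0055 -1.    ]
```

Emit:
drive_tool(
  series=[
    [0.005, 0.051, 0, 0, 0, 1.8, 0],
    [0.0066, 0.0507, 0, 0, 0, 1.8, 0],
    [0.008, 0.0505, 0, 0, 0, 1.8, 0],
    [0.01, 0.05, 0, 0, 0, 1.8, 0],
    [0.0114, 0.05, 0, 0, 0, 1.8, 0],
  ],
)

```text
time: 60.35
position: [0.4779, -0.0132, 0.2229]
tool_rot: [0.037, 0.999, 0.0, -0.001]
ft_force: [0.2, 0.9, -2.0]
grip_width: 0.0451
```

Emit:
drive_tool(
  series=[
    [0.013, 0.0495, 0, 0, 0, 1.8, 0],
    [0.0145, 0.049, 0, 0, 0, 1.8, 0],
    [0.016, 0.0485, 0, 0, 0, 1.8, 0],
    [0.0175, 0.048, 0, 0, 0, 1.8, 0],
    [0.019, 0.0474, 0, 0, 0, 1.8, 0],
  ],
)

```text
time: 60.98
position: [0.4313, 0.2376, 0.2229]
tool_rot: [0.115, 0.993, -0.001, -0.001]
ft_force: [1.5, 0.7, -1.5]
grip_width: 0.0455
```

Emit:
drive_tool(
  series=[
    [0.0205, 0.0468, 0, 0, 0, 1.8, 0],
    [0, 0, 0, 0, 0, 0, 0],
    [0, 0, 0.05, 0, 0, 0, 0],
    [0, 0, 0.05, 0, 0, 0, 0],
    [0, 0, 0.03, 0, 0, 0, 0],
  ],
)

```text
time: 61.6
position: [0.4215, 0.2848, 0.0913]
tool_rot: [0.13, 0.991, -0.002, -0.002]
ft_force: [-0.1, -0.3, -1.5]
grip_width: 0.0455
```

Emit:
drive_tool(
  series=[
    [0, 0, 0, 0, 0, 0, 0],
    [0, 0, 0, 0, 0, 0, 0],
  ],
)

```text
time: 61.85
position: [0.424, 0.2863, 0.0947]
tool_rot: [0.13, 0.991, 0.0, 0.0]
ft_force: [0.4, -0.3, -2.1]
grip_width: 0.0458
```

Emit:
drive_tool(
  series=[
    [0, 0, 0.012, 0, 0, 0, 0],
    [0, 0, 0.005, 0, 0, 0, 0],
    [0, 0, 0.001, 0, 0, 0, 0],
    [0, 0, 0, 0, 0, 0, 0],
    [0, 0, 0, 0, 0, 0, 0],
  ],
)

```text
time: 62.48
position: [0.4234, 0.2868, 0.0765]
tool_rot: [0.13, 0.992, 0.0, 0.0]
ft_force: [-0.7, -0.6, -2.5]
grip_width: 0.0453
```

Emit:
drive_tool(
  series=[
    [0, 0, 0.001, 0, 0, 0, 0],
    [0, 0, 0, 0, 0, 0, 0],
  ],
)

```text
time: 62.72
position: [0.4235, 0.2868, 0.0754]
tool_rot: [0.13, 0.992, 0.0, 0.0]
ft_force: [0.9, -0.2, -1.6]
grip_width: 0.0455
```

Emit:
drive_tool(
  series=[
    [0, 0, 0.001, 0, 0, 0, 0],
    [0, 0, 0, 0, 0, 0, 0],
  ],
)

```text
time: 62.98
position: [0.4236, 0.2867, 0.0753]
tool_rot: [0.13, 0.992, 0.0, 0.001]
ft_force: [-0.8, -0.8, 6.7]
grip_width: 0.0458
```

Emit:
drive_tool(
  series=[
    [0, 0, 0, 0, 0, 0, 1],
    [0, 0, 0, 0, 0, 0, 1],
    [0, 0, 0, 0, 0, 0, 1],
    [0, 0, -0.03, 0, 0, 0, 1],
    [0, 0, -0.06, 0, 0, 0, 1],
  ],
)

```text
time: 63.6
position: [0.4216, 0.2859, 0.163]
tool_rot: [0.13, 0.991, -0.002, -0.003]
ft_force: [1.3, 0.3, 0.6]
grip_width: 0.0845
```

Emit:
drive_tool(
  series=[
    [0.0, -0.05, 0, 0, 0, -2, 1],
    [0.0, -0.05, 0, 0, 0, -2, 1],
    [0, -0.05, 0, 0, 0, -2, 1],
    [0, -0.05, 0, 0, 0, -2, 1],
    [0, -0.05, 0, 0, 0, -2, 1],
  ],
)

```text
time: 64.22
position: [0.3755, 0.0402, 0.1644]
tool_rot: [0.042, 0.999, -0.0, 0.0]
ft_force: [1.2, -0.4, -0.2]
grip_width: 0.0869
```

```bash
python3 -c "
from h import *
a,_=robot.camera('side');b,d=robot.camera('top');P=cloud('top',d);print(caps(b,P,.095,(90,200,215,330)))
cv2.imwrite('pics/v13.png',np.hstack([cv2.resize(a[80:300,120:380],(460,390)),cv2.resize(b[110:320,90:300],(390,390))])[:, :800])"
```

```text
[(array([0.5281, 0.2725]), np.float64(0.0223), np.float64(-13.2), 181), (array([0.4237, 0.284 ]), np.float64(0.0222), np.float64(-13.4), 222)]
```

View pics/v13.png

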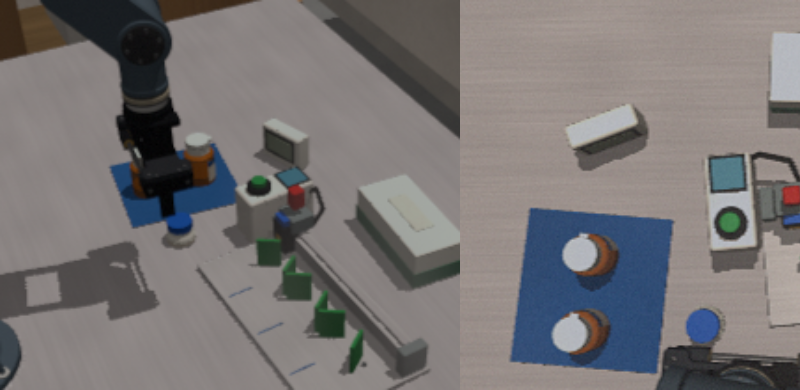

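Both bottles stand upright on the mat (caps at about px (582,255) and (572,332) in the right crop), the carriage is parked, and the bystanders are where they were. Handing in.

```bash
python3 -c "
from rig import robot
print(robot.hand_in())"
```

```text
the job is handed in; nothing more can be done
None
```

The job is done and handed in at about 64 s of robot time. Two bottles were present; I coded them in nests 3 and 2 and stood them back on the blue mat.

- **Bottles in the nests:** both were pushed in with about 20 N, and the camera put both at the expected home positions. Before printing, their labels read 5.8° and 2.4° against the coder's roughly 4.2°.
- **Extra pushes:** the first bottle was about 25 mm short of home when I looked after releasing it, either slid back or knocked. I pushed it home from behind. The second twisted while being pushed, so I turned it by the cap and pushed again, twice.
- **Start button:** pressed after both bottles were in, to a hard stop. It went down about 5.7 mm by my reading (full travel is 6 mm) at 34 N.
- **Print head:** slid by the knob to the right stop and back to the left stop, 0.300 m between them. At first sight the knob was about 14 mm to the right of that left stop. I can't explain that. I took the hard stop as the parking place.
- **Final look:** both bottles are upright on the mat at about (0.528, 0.272) and (0.424, 0.284). The carriage is against its left block. The timer, carton and jar look unmoved. The marker was outside the last picture, and the robot never went near it.

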